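# Set up the pin board for grafting seedlings

## Robot

A 6-joint arm with a two-finger parallel gripper is mounted at the origin on the work surface. World frame = base frame: x ahead of the robot, y to its left, z up, the work surface at z = 0. Lengths are in mm, angles in rad, forces in N, time in s.
With the tool pointing down it reaches from about 350 to 875 mm from the base axis. Payload 4.2 kg.
Tool frame: the origin (TCP) lies on the centre line of the jaws, within the pads' length; the fingertips stand 14 mm ahead of it and the grasp point (between the pads) lies 5 mm behind it (tcp_to_tips is the distance from the TCP to the fingertips, in mm); z points along the fingers, y is the direction in which the jaws open and shut (so a half turn about z gives the same grasp; the last joint's range is limited). The gripper opens to 85 mm and grips with 20 to 120 N. Pads are 22 mm wide; open, the fingers measure 114 mm over their backs; the gripper's body (76 mm by 85 mm) begins 54 mm behind the grasp point. The pads swing forward as they close: fully open they stand 13 mm farther back than shut.
Start: joints at [0.259, 0.385, 0.008, 0, -1.194, -0.259], TCP at [624.979, 0.025, 212.212] pointing down, gripper open.
Joint ranges: [-3.14, 3.14], [-1.21, 2.06], [-1.07, 1.41], [-3.16, 2.05], [-2.99, -0.16], [-3.1, 3.1]. Speed limits (rad/s): [2.79, 2.79, 3.14, 3.14, 3.14, 3.14].

## Interface

Orientations are given as a unit quaternion [x, y, z, w].
In Python, from bench import read_state, get_image, job_done, tcp_to_tips gives the robot as it stands. The module is installed in compiled form; this text tells all that it offers.
- The arm moves only by the tool play_rows, never from a script. Its argument "targets" is a list of rows, each an object of numbers: "gripper": the gripper's target within -1 to 1 (shut at 1, half-way at 0, fully open at -1); "tx", "ty", "tz": the shift along the tool's x, y, z scaled (see below); "spin": the turn about the tool's z scaled (see below). A call has 1 to 12 rows; each row is the pose to reach, as a shift and turn from the pose commanded when the call began, along the tool's axes at that moment; what a row does not reach only later rows make up. The controller multiplies each number of a shift by 0.25 m and each number of a turn by pi/4 rad. A row lasts 1/8 s, in which the tool goes at most 62.5 mm and 10.7 degrees, less where a joint would pass 70% of its speed; a pose out of reach is approached as far as the arm can. A call with a number of a shift or a turn outside -1 to 1 is refused whole. A call with a gripper value outside its range is refused whole. The fingers move at their own pace and stop on an object; the grip force is fixed at half the most. Time passes only in rows, so rows that repeat a pose let the fingers close. It gives the time, the measured TCP pose, the force and the opening at its end, in the units of the state.
- read_state(): the state, without advancing time (a new reading comes with each control period).
- get_image(name): name is "scene" or "side" or "wrist"; returns a dict with "frame" (420x560x3 uint8, red, green, blue), "depth" (420x560 float32, mm along the optical axis (not along the pixel's ray), 0 where there is no reading), "mtx" (3x3 intrinsics, pixels), "world_to_cam" (4x4, takes a point from world to camera coordinates). Camera axes: x right, y up, looking along -z (the intrinsics and any distortion apply to the point x, -y, -z); pixel columns grow to the right and rows downward; lengths in mm; the calibration is good to about 2 mm. A picture is of the moment at which its call begins.
- job_done(): hands the job in, once; it reports no verdict.
The state is a dict: "clock": time; "joints": joint angles; "joint_vel": joint speeds; "joint_efforts": joint torques, N m; "position": TCP position; "ee_rot": TCP orientation; "contact_force": force on the tool from outside, world axes, zero at the start; "wrist_torque": the same for the moment, N m; "gripper_width": finger opening in mm.
Only numpy, scipy, OpenCV 4.12 (cv2) and the standard library are available. Lean on these libraries where they do the work, as an engineer would, in place of code of your own. Each camera call takes 0.05 s, during which the arm holds its last target.

## Task

Set up the grafting bench: seat every plug strip fully home on a pair of dowels of the pin board, then put each guide plate over a seated strip, on the same dowels, down flat on it. Slide the bare core off the tape stand's spindle and drop it in the scrap tub, then slide off the full roll of grafting tape beneath it and lay it flat in the wooden tape tray. Leave the other things on the bench in their places.

Things in the scene. Friction and masses are not known exactly. Their poses are not given: they have to be found in the camera images.
- strip1_c (a point): black plug strip: a row of four brown bound plugs; 160 mm long (its x), 50 mm wide (its y), 40 mm tall; this point is its centre, 20 mm above its underside. The four cells are a block 104 x 50 mm (34 mm tall) under a 6 mm top flange of 160 x 50 mm; the flange has a 13 mm round locating hole 66 mm from the centre at each end. Same either way round. 0.12 kg. Grip it across its 50 mm width at the middle. May be absent (None)
- strip2_c (a point): black plug strip: a row of four brown bound plugs; 160 mm long (its x), 50 mm wide (its y), 40 mm tall; this point is its centre, 20 mm above its underside. The four cells are a block 104 x 50 mm (34 mm tall) under a 6 mm top flange of 160 x 50 mm; the flange has a 13 mm round locating hole 66 mm from the centre at each end. Same either way round. 0.12 kg. Grip it across its 50 mm width at the middle. May be absent (None)
- strip3_c (a point): black plug strip: a row of four brown bound plugs; 160 mm long (its x), 50 mm wide (its y), 40 mm tall; this point is its centre, 20 mm above its underside. The four cells are a block 104 x 50 mm (34 mm tall) under a 6 mm top flange of 160 x 50 mm; the flange has a 13 mm round locating hole 66 mm from the centre at each end. Same either way round. 0.12 kg. Grip it across its 50 mm width at the middle. May be absent (None)
- plate1_c (a point): aluminium guide plate, 160 mm long (its x), 50 mm wide (its y), 6 mm thick, six 13 mm holes in a row; the outermost two, 66 mm either side of the centre, are its locating holes. A grip fin stands upright across its middle: 10 mm thick (along x), 40 mm wide (along y), 34 mm tall above the plate, so 40 mm tall overall. This point is at the middle of the plate, 20 mm above its underside (inside the fin). Same either way round. 0.13 kg
- plate2_c (a point): aluminium guide plate, 160 mm long (its x), 50 mm wide (its y), 6 mm thick, six 13 mm holes in a row; the outermost two, 66 mm either side of the centre, are its locating holes. A grip fin stands upright across its middle: 10 mm thick (along x), 40 mm wide (along y), 34 mm tall above the plate, so 40 mm tall overall. This point is at the middle of the plate, 20 mm above its underside (inside the fin). Same either way round. 0.13 kg
- board: plywood pin board, 200 mm (its x) by 260 mm (its y), 15 mm thick, fixed to the bench; origin at the centre of its underside. It carries three pairs of upright steel dowels, 10 mm diameter, rising 60 mm above its top, the last 7 mm tapering to 4 mm. The pairs are side by side 85 mm apart along its y; the two dowels of a pair are 132 mm apart along its x (66 mm either side of the middle)
- bay1 (a point): point midway between the two dowels of the pair at +y, 20 mm above the board's top: the centre of a plug strip that sits fully home there (cells on the board, flange around the dowels). A guide plate fully home on top of that strip has its point 40 mm higher. Axes as the board's
- bay2 (a point): point midway between the two dowels of the middle pair, 20 mm above the board's top: the centre of a plug strip that sits fully home there (cells on the board, flange around the dowels). A guide plate fully home on top of that strip has its point 40 mm higher. Axes as the board's
- bay3 (a point): point midway between the two dowels of the pair at -y, 20 mm above the board's top: the centre of a plug strip that sits fully home there (cells on the board, flange around the dowels). A guide plate fully home on top of that strip has its point 40 mm higher. Axes as the board's
- stand: tape stand fixed to the bench: grey round base 116 mm across and 12 mm thick with an upright 16 mm spindle in the middle, its top 78 mm above the bench; origin on the spindle's axis at the bench
- roll_c (a point): full roll of grafting tape, pale: a ring 60 mm outside, 22 mm hole, 30 mm tall; this point is its centre. It starts lying on the stand's base, round the spindle, under the bare core. Its z is the ring's axis. 0.09 kg
- core_c (a point): bare cardboard core of a used-up roll: a ring 38 mm outside, 22 mm hole, 30 mm tall; this point is its centre. It starts on the spindle on top of the full roll. Its z is the ring's axis. 0.03 kg
- roll: the same full roll, origin at the centre of its underside
- core: the same core, origin at the centre of its underside
- tray: low wooden tape tray, 140 x 140 mm, 20 mm tall, walls and floor 6 mm thick, fixed to the bench; origin at the centre of its underside
- bin: grey open plastic scrap tub, 140 x 140 mm, 70 mm tall, walls and floor 4 mm thick, fixed to the bench; origin at the centre of its underside
- dibber: bystander: wooden T-handled dibber lying on the bench, about 170 mm long and 70 mm across the handle, 24 mm thick; origin at its underside
- pot: bystander: small open terracotta pot, 72 mm across, 66 mm tall; origin at its underside
- blackpots: bystander: two nested black plant pots, 74 mm across, 62 mm tall; origin at its underside
- clipbox: bystander: closed cardboard box, 80 x 110 x 45 mm; origin at its underside
- sprayer: bystander: hand spray bottle, 72 mm across, 182 mm tall; origin at its underside
- trowel: bystander: steel trowel with a wooden handle lying flat, 270 mm long; origin at its underside
Not all that is in view belongs to the job. Leave any green look-alike of the part that bears strip1_c alone.

How it is judged (in metres and radians):
At the end, for the whole second after the job is handed in: Strips present: home on dowels (centre within 6 mm of the seated point); both plates home on strips on the same dowels (6 mm sideways, point 71-80 mm above the board's underside); all within 0.07 rad of the board, 0.05 rad of level. Roll flat in the tray (0.1 rad), core in the tub, at rest ((distance between strip1_c and bay1 below 0.006 m or distance between strip1_c and bay2 below 0.006 m or distance between strip1_c and bay3 below 0.006 m) and angle between the x axis of each of strip1_c, strip2_c, strip3_c, plate1_c, plate2_c and the x axis of board, either way round below 0.07 rad and angle between each of strip1_c, strip2_c, strip3_c, plate1_c, plate2_c's own z axis and vertical below 0.05 rad and (distance between strip2_c and bay1 below 0.006 m or distance between strip2_c and bay2 below 0.006 m or distance between strip2_c and bay3 below 0.006 m) and (distance between strip3_c and bay1 below 0.006 m or distance between strip3_c and bay2 below 0.006 m or distance between strip3_c and bay3 below 0.006 m) and (horizontal distance between plate1_c and bay1 below 0.006 m or horizontal distance between plate1_c and bay2 below 0.006 m or horizontal distance between plate1_c and bay3 below 0.006 m) and z of plate1_c in the frame of board between 0.071 and 0.08 m and (horizontal distance between plate2_c and bay1 below 0.006 m or horizontal distance between plate2_c and bay2 below 0.006 m or horizontal distance between plate2_c and bay3 below 0.006 m) and z of plate2_c in the frame of board between 0.071 and 0.08 m and x of roll_c in the frame of tray between -0.055 and 0.055 m and y of roll_c in the frame of tray between -0.055 and 0.055 m and z of roll_c in the frame of tray below 0.026 m and linear speed of each of roll, core below 0.02 m/s and x of core_c in the frame of bin between -0.062 and 0.062 m and y of core_c in the frame of bin between -0.062 and 0.062 m and z of core_c in the frame of bin below 0.06 m and angle between roll_c's own z axis and vertical below 0.1 rad); the robot touches nothing.
It fails at once if a bystander (dibber, pots, box, sprayer, trowel) is pushed more than 40 mm from its place (distance of any of dibber, pot, blackpots, clipbox, sprayer, trowel from where it was at the start of the episode above 0.04 m).
It fails at once if the sprayer or a pot is knocked over (angle between any of sprayer, pot, blackpots's own z axis and vertical above 0.6 rad).
Of strip1, strip2, strip3 only 2 to 3 are there at a start; the rules pass over those that are not, and their reading is None.
At some moment in a run one of strip1, strip2, strip3, plate1, plate2 may be knocked a few centimetres aside while the robot is not near it.
It also fails if it takes over 210 s, if anything falls off the work surface, if the arm or the gripper's body presses on something with over 40 N, if the wrist force passes 120 N, or if a joint passes its speed limit or range.

## Working session

There is one attempt and no reset: what is moved stays moved. The work goes in short steps, Python scripts to look and compute and a tool call to move; the robot and the scene stay as the last step left them, time stands still between calls to the robot, and variables do not carry over. Pictures are saved under pics/ and viewed, and the job is handed in when it is done.

Besides the shell and the picture viewer there is one more tool, called after "Request:" as a command line: name --argument value ..., lists and objects as JSON in quotes. play_rows: Moves the arm, as the interface text tells. Its arguments: {"type":"object","properties":{"targets":{"type":"array","items":{"type":"object","properties":{"gripper":{"type":"number"},"tx":{"type":"number","minimum":-1,"maximum":1},"ty":{"type":"number","minimum":-1,"maximum":1},"tz":{"type":"number","minimum":-1,"maximum":1},"spin":{"type":"number","minimum":-1,"maximum":1}}}}},"required":["targets"]}

```bash
mkdir -p pics; python3 - <<'E'
from bench import *
import cv2,numpy as np
s=read_state();print({k:np.round(v,3).tolist() for k,v in s.items()},tcp_to_tips)
for n in("scene","side","wrist"):
    d=get_image(n);cv2.imwrite(f"pics/{n}0.png",d["frame"][:,:,::-1]);np.savez(f"{n}0.npz",**d)
    print(n,np.round(d["mtx"],1).tolist(),np.round(d["world_to_cam"],3).tolist(),[k for k in d])
E
```

```text
{'clock': 0.0, 'joints': [0.259, 0.386, 0.007, -0.001, -1.194, -0.259], 'joint_vel': [-0.0, 0.001, -0.0, -0.0, -0.0, 0.002], 'joint_efforts': [-0.001, -39.229, 18.84, 4.186, -0.005, 0.0], 'position': [624.367, 0.041, 211.085], 'ee_rot': [-0.707, 0.707, 0.001, -0.001], 'contact_force': [-0.866, -0.564, -0.592], 'wrist_torque': [0.036, 0.046, 0.013], 'gripper_width': 85.305} 14.0
scene [[426.7, 0.0, 278.7], [0.0, 426.7, 207.7], [0.0, 0.0, 1.0]] [[0.39, 0.921, 0.01, -204.341], [-0.737, 0.305, 0.603, 347.5], [0.553, -0.242, 0.798, -1578.219], [0.0, 0.0, 0.0, 1.0]] ['frame', 'depth', 'mtx', 'world_to_cam']
side [[429.8, 0.0, 275.0], [0.0, 429.8, 211.6], [0.0, 0.0, 1.0]] [[-0.852, -0.523, 0.014, 454.0], [0.306, -0.476, 0.825, -226.78], [-0.424, 0.707, 0.565, -954.875], [0.0, 0.0, 0.0, 1.0]] ['frame', 'depth', 'mtx', 'world_to_cam']
wrist [[376.3, 0.0, 283.1], [0.0, 376.3, 213.8], [0.0, 0.0, 1.0]] [[-1.0, 0.001, 0.001, 624.939], [-0.001, -0.95, -0.311, 41.2], [0.001, -0.311, 0.95, -379.49], [0.0, 0.0, 0.0, 1.0]] ['frame', 'depth', 'mtx', 'world_to_cam']
```

View pics/scene0.png

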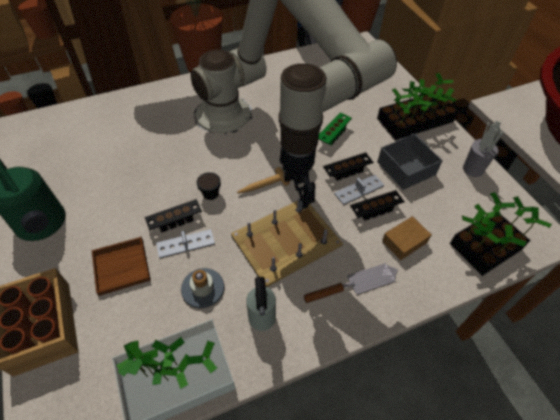

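View pics/side0.png

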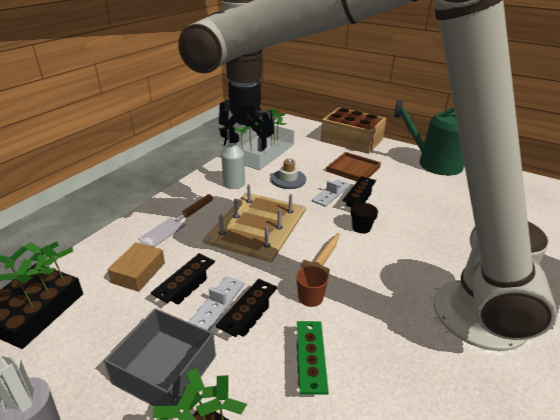

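View pics/wrist0.png

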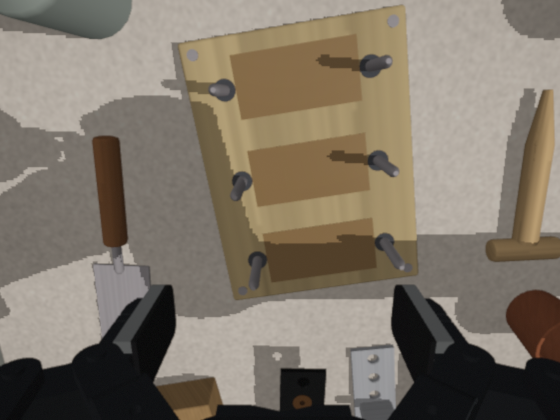

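```bash
cat > h.py <<'E'
import numpy as np,cv2
from bench import *
def cam(d):
    W=np.array(d["world_to_cam"]);K=np.array(d["mtx"]);R=W[:3,:3];C=-R.T@W[:3,3];return K,R,C
def cloud(d):
    K,R,C=cam(d);z=d["depth"];v,u=np.mgrid[:z.shape[0],:z.shape[1]]
    p=np.stack([(u-K[0,2])/K[0,0]*z,-(v-K[1,2])/K[1,1]*z,-z],-1)
    P=p@R+C;P[z<=0]=np.nan;return P
def ray(d,uv,h):
    K,R,C=cam(d);uv=np.atleast_2d(np.float64(uv))
    p=np.stack([(uv[:,0]-K[0,2])/K[0,0],-(uv[:,1]-K[1,2])/K[1,1],-np.ones(len(uv))],-1)@R
    return C+p*((h-C[2])/p[:,2])[:,None]
def proj(d,P):
    K,R,C=cam(d);p=(np.atleast_2d(P)-C)@R.T
    return np.stack([K[0,0]*p[:,0]/-p[:,2]+K[0,2],K[1,1]*-p[:,1]/-p[:,2]+K[1,2]],-1)
def snap(n,tag):
    d=get_image(n);cv2.imwrite(f"pics/{n}{tag}.png",d["frame"][:,:,::-1]);np.savez(f"{n}{tag}.npz",**d);return d
def load(n):return dict(np.load(n+".npz"))
E
python3 - <<'E'
from h import *
for n in("scene0","side0","wrist0"):
    d=load(n);print(n,cam(d)[2].round(0), (d["depth"]<=0).mean())
# top-down map 2px=... 0.5px/mm : x 150..1000 , y -550..550
H=np.zeros((425,550,3),np.uint8);Z=np.full((425,550),-1e9)
for n in("scene0","side0"):
    d=load(n);P=cloud(d).reshape(-1,3);c=d["frame"].reshape(-1,3)
    i=np.isfinite(P[:,0])&(P[:,2]<120)&(P[:,2]>-20);P=P[i];c=c[i]
    r=np.int32((1000-P[:,0])/2);q=np.int32((550-P[:,1])/2)
    ok=(r>=0)&(r<425)&(q>=0)&(q<550)
    for a,b,z,cc in zip(r[ok],q[ok],P[ok,2],c[ok]):
        if z>Z[a,b]:Z[a,b]=z;H[a,b]=cc
H=cv2.dilate(H,np.ones((2,2)))
cv2.imwrite("pics/top0.png",cv2.resize(H[:,:,::-1],None,fx=1.4,fy=1.4))
E
```

```text
scene0 [1208. -300. 1051.] 0.004166666666666667
side0 [ 51. 805. 720.] 0.00405187074829932
wrist0 [625. -79. 373.] 0.0038180272108843537
```

View pics/top0.png

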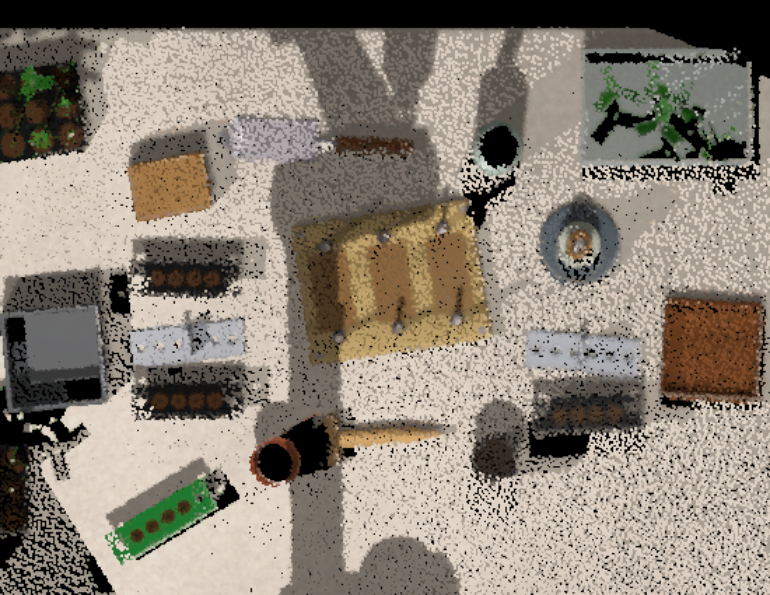

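```bash
python3 - <<'E'
from h import *
for n in("scene0","side0","wrist0"):
    d=load(n);P=cloud(d)
    m=((P[...,2]>50)&(P[...,2]<82)&(abs(P[...,0]-600)<130)&(abs(P[...,1]+10)<140)).astype(np.uint8)
    c,l,s,_=cv2.connectedComponentsWithStats(m,connectivity=8)
    print(n)
    for i in range(1,c):
        if s[i,4]<6: continue
        Q=P[l==i];t=Q[Q[:,2]>Q[:,2].max()-8]
        print(s[i].tolist(),"zmax",Q[:,2].max().round(1),"med",np.median(Q,0).round(1),"top",t.mean(0).round(1))
    m=(abs(P[...,0]-600)<100)&(abs(P[...,1]+10)<110); z=P[...,2][m];print("board z",np.median(z[(z>8)&(z<22)]))
    z=P[...,2];print("table z",np.nanmedian(z[(abs(z)<8)]))
E
```

```text
scene0
[297, 197, 3, 7, 10] zmax 73.0 med [520.4  62.2  67.2] top [520.4  63.5  70.7]
[273, 209, 3, 7, 18] zmax 81.4 med [535.5 -20.   66.3] top [534.2 -19.4  75.6]
[247, 222, 4, 8, 24] zmax 77.4 med [ 548.6 -102.8   65.3] top [ 548.3 -103.5   73.9]
[323, 229, 4, 7, 21] zmax 79.7 med [651.9  85.   65.3] top [650.4  85.6  74.9]
[298, 243, 4, 7, 22] zmax 77.2 med [6.662e+02 1.000e-01 6.620e+01] top [665.6   1.1  73.7]
[271, 257, 4, 7, 24] zmax 76.9 med [679.4 -83.   64.6] top [678.5 -82.5  74.5]
board z 16.649512906701148
table z 1.781022047369106
side0
[248, 184, 3, 9, 25] zmax 76.2 med [671.8 -79.7  63.1] top [673.4 -81.3  71.9]
[289, 194, 4, 9, 30] zmax 75.5 med [ 542.9 -100.    62. ] top [ 542.8 -100.4   71.8]
[234, 198, 4, 9, 31] zmax 74.9 med [660.1   3.9  66. ] top [660.8   3.   71. ]
[278, 209, 4, 10, 33] zmax 77.3 med [529.9 -16.5  64.7] top [531.1 -17.5  72.6]
[219, 214, 5, 10, 30] zmax 75.5 med [647.   87.6  64.6] top [647.1  86.5  71.7]
[265, 226, 4, 10, 35] zmax 77.6 med [517.   67.8  64.1] top [517.7  67.2  73.6]
board z 16.17546420967676
table z 0.932146088971308
wrist0
[374, 54, 19, 16, 212] zmax 76.1 med [ 549.6 -100.1   69.4] top [ 548.3 -100.5   71.6]
[209, 83, 16, 14, 172] zmax 76.2 med [676.  -80.7  69.9] top [677.1 -80.5  71.6]
[382, 161, 18, 16, 185] zmax 75.4 med [536.6 -18.4  68.2] top [535.5 -17.5  71.3]
[230, 184, 14, 17, 163] zmax 75.5 med [663.7   1.1  69. ] top [664.3   2.4  71.4]
[389, 251, 17, 19, 197] zmax 75.7 med [523.4  64.5  66.2] top [522.2  65.8  71.2]
[249, 271, 12, 19, 177] zmax 75.5 med [651.2  84.2  66.8] top [651.5  85.7  71.4]
board z 14.758000789545179
table z -0.4332942316445383
```

Request:
play_rows --targets '[{"tx": -0.25, "ty": 0.09, "gripper": -1}, {"tx": -0.5, "ty": 0.09}, {"tx": -0.75, "ty": 0.09}, {"tx": -1, "ty": 0.09}, {"tx": -1, "ty": 0.09}, {"tx": -1, "ty": 0.09}]'

```text
invalid input
```

```bash
python3 - <<'E'
from h import *
d=snap("wrist","1");P=cloud(d);s=read_state();print(s["position"].round(1) if hasattr(s["position"],"round") else s["position"],s["ee_rot"],s["gripper_width"])
E
```

```text
[624.6   0.  211.5] [-7.07081505e-01  7.07131754e-01  4.15928231e-04 -5.04487757e-04] 85.35288413008581
```

View pics/wrist1.png

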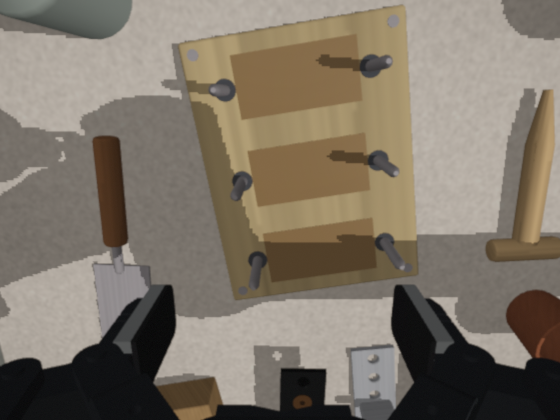

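Request:
play_rows --targets '[{"tx": -0.25, "ty": 0.09, "tz": 0, "spin": 0, "gripper": -1}, {"tx": -0.5, "ty": 0.09, "tz": 0, "spin": 0, "gripper": -1}, {"tx": -0.75, "ty": 0.09, "tz": 0, "spin": 0, "gripper": -1}, {"tx": -1, "ty": 0.09, "tz": 0, "spin": 0, "gripper": -1}, {"tx": -1, "ty": 0.09, "tz": 0, "spin": 0, "gripper": -1}, {"tx": -1, "ty": 0.09, "tz": 0, "spin": 0, "gripper": -1}]'

```text
clock: 0.95
position: [602.1, 250.3, 211.7]
ee_rot: [0.707, -0.707, -0.0, 0.001]
contact_force: [-0.5, 0.1, -0.3]
gripper_width: 85.2
```

```bash
python3 - <<'E'
from h import *
d=snap("wrist","2");s=read_state();print(s["clock"],s["position"].round(1),s["ee_rot"].round(4))
E
```

```text
1.0 [602.3 249.4 212. ] [-7.070e-01  7.072e-01  0.000e+00 -4.000e-04]
```

View pics/wrist2.png

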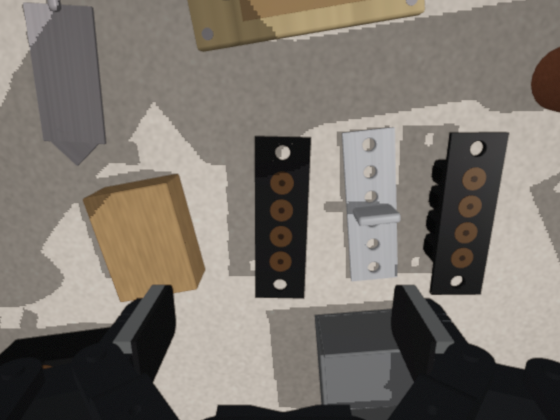

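```bash
cat >> h.py <<'E'
def rect(P,m):
    m=cv2.morphologyEx(m.astype(np.uint8),cv2.MORPH_OPEN,np.ones((3,3)))
    c,l,s,_=cv2.connectedComponentsWithStats(m)
    i=1+np.argmax(s[1:,4]);Q=P[l==i]
    r=cv2.minAreaRect(Q[:,:2].astype(np.float32))
    b=cv2.boxPoints(r);e=b[1]-b[0];f=b[2]-b[1]
    if np.hypot(*f)>np.hypot(*e):e=f
    a=np.degrees(np.arctan2(e[1],e[0]))%180
    return dict(c=np.round(r[0],1).tolist(),size=np.round(r[1],1).tolist(),ang=round(float(a),2),z=round(float(np.median(Q[:,2])),1),mean=Q[:,:2].mean(0).round(1).tolist(),n=len(Q))
def near(P,xy,rad):return np.hypot(P[...,0]-xy[0],P[...,1]-xy[1])<rad
def holes(d,h,xy,rad,lo=20,hi=220):
    """bright small blobs, rays on plane h"""
E
python3 - <<'E'
from h import *
d=load("wrist2");P=cloud(d);z=P[...,2];f=d["frame"].astype(int);mx=f.max(-1)
for nm,xy in(("A",(603,281)),("B",(428,280))):
    print(nm,rect(P,near(P,xy,95)&(z>33)&(z<47)))
print("plate",rect(P,near(P,(511,279),92)&(z>3)&(z<10)))
print("fin",rect(P,near(P,(511,279),40)&(z>33)&(z<47)))
for nm,uv,h in(("A",[(283,152),(280,284)],40),("B",[(477,148),(456,281)],40),("pl",[(369.5,144),(373,267)],6)):
    q=ray(d,uv,h);print(nm,q.round(1),q.mean(0).round(1),np.hypot(*(q[0]-q[1])[:2]).round(1),np.degrees(np.arctan2(*(q[1]-q[0])[[1,0]])).round(2))
E
```

```text
A {'c': [604.6, 288.7], 'size': [160.8, 49.9], 'ang': 88.86, 'z': 39.7, 'mean': [604.6, 282.9], 'n': 8397}
B {'c': [430.4, 284.9], 'size': [51.6, 160.7], 'ang': 90.43, 'z': 39.5, 'mean': [431.3, 279.1], 'n': 8923}
plate {'c': [512.1, 285.7], 'size': [50.4, 160.5], 'ang': 96.26, 'z': 5.4, 'mean': [513.4, 279.3], 'n': 6019}
fin {'c': [512.6, 285.1], 'size': [39.3, 10.3], 'ang': 7.53, 'z': 38.7, 'mean': [513.0, 284.4], 'n': 457}
A [[602.9 222.2  40. ]
 [605.9 352.8  40. ]] [604.4 287.5  40. ] 130.7 88.69
B [[432.1 218.6  40. ]
 [431.9 349.5  40. ]] [432.  284.1  40. ] 130.8 90.07
pl [[519.2 219.7   6. ]
 [506.1 350.9   6. ]] [512.7 285.3   6. ] 131.9 95.71
```

Request:
play_rows --targets '[{"tx": -0.153, "ty": -0.008, "tz": 0.2, "spin": 0.027, "gripper": -1}, {"tx": -0.153, "ty": -0.008, "tz": 0.45, "spin": 0.027, "gripper": -1}, {"tx": -0.153, "ty": -0.008, "tz": 0.65, "spin": 0.027, "gripper": -1}, {"tx": -0.153, "ty": -0.008, "tz": 0.76, "spin": 0.027, "gripper": -1}, {"tx": -0.153, "ty": -0.008, "tz": 0.76, "spin": 0.027, "gripper": -1}, {"tx": -0.153, "ty": -0.008, "tz": 0.76, "spin": 0.027, "gripper": 1}, {"tx": -0.153, "ty": -0.008, "tz": 0.76, "spin": 0.027, "gripper": 1}, {"tx": -0.153, "ty": -0.008, "tz": 0.76, "spin": 0.027, "gripper": 1}, {"tx": -0.153, "ty": -0.008, "tz": 0.76, "spin": 0.027, "gripper": 1}, {"tx": -0.153, "ty": -0.008, "tz": 0.76, "spin": 0.027, "gripper": 1}, {"tx": -0.153, "ty": -0.008, "tz": 0.76, "spin": 0.027, "gripper": 1}]'

```text
clock: 2.38
position: [604.4, 288.3, 22.2]
ee_rot: [-0.7, 0.715, -0.0, -0.0]
contact_force: [-0.5, 0.2, -0.1]
gripper_width: -0.2
```

```bash
python3 - <<'E'
from h import *
d=snap("wrist","3");d=snap("side","3")
E
```

```text
(no output)
```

View pics/wrist3.png

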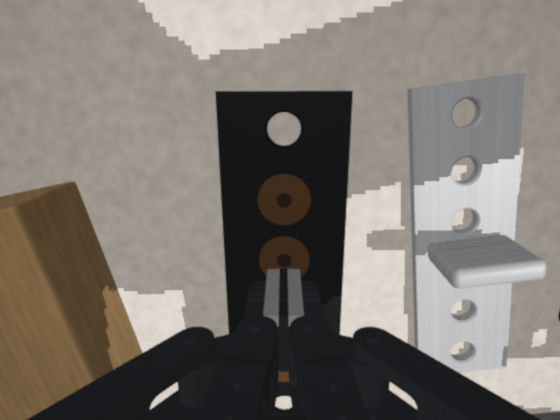

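View pics/side3.png

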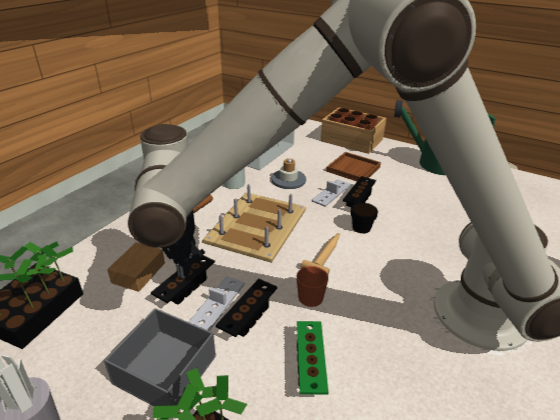

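```bash
python3 - <<'E'
from h import *
d=load("wrist3");P=cloud(d);z=P[...,2];print(cam(d)[2].round(1))
for uv in((250,110),(285,200),(273,275),(273,290),(295,275),(283,345),(330,300),(460,260),(100,50)):
    print(uv,P[uv[1],uv[0]].round(1))
print(rect(P,near(P,(604,288),95)&(z>33)&(z<47)))
s=read_state();print(s["joints"].round(3),s["position"].round(1),s["gripper_width"])
d=load("side3");P=cloud(d);print(rect(P,near(P,(604,288),95)&(P[...,2]>33)&(P[...,2]<47)))
E
```

```text
[603.4 208.9 183.6]
(250, 110) [615.9 215.4  39.5]
(285, 200) [603.6 250.   40.5]
(273, 275) [609.  277.7  50.3]
(273, 290) [608.6 277.1  63.1]
(295, 275) [600.3 277.9  50.3]
(283, 345) [605.2 288.5  79.1]
(330, 300) [585.  295.8  39.8]
(460, 260) [525.9 282.7  29.7]
(100, 50) [686.  189.6  -1.3]
{'c': [604.2, 260.9], 'size': [103.8, 50.4], 'ang': 88.77, 'z': 39.7, 'mean': [603.9, 248.4], 'n': 24723}
[ 0.686  0.631 -0.089 -0.    -0.852 -0.707] [604.4 288.3  22.1] -0.1925078503818313
{'c': [601.8, 286.7], 'size': [161.8, 52.6], 'ang': 88.74, 'z': 40.2, 'mean': [596.9, 299.4], 'n': 967}
```

```bash
python3 - <<'E'
from h import *
for n,t in(("wrist0",211.5),("wrist2",212),("wrist3",22.1)):
    d=load(n);P=cloud(d)
    m=np.zeros(P.shape[:2],bool);m[255:400,60:500]=1
    for lo in range(-20,100,10):
        q=m&(P[...,2]-t>lo)&(P[...,2]-t<=lo+10)
        if n=="wrist3": q&=np.hypot(P[...,0]-604,P[...,1]-288)<25
        if q.any(): print(n,lo,q.sum(),P[q].min(0).round(0),P[q].max(0).round(0))
for n in("scene0","side0"):
    d=load(n);P=cloud(d);q=near(P,(624,0),75)&(P[...,2]>120)&(P[...,2]<320);print(n,np.percentile(P[q][:,2],[0,.2,1,5]))
E
```

```text
wrist0 30 992 [570. -11. 242.] [680.  12. 251.]
wrist0 40 1996 [568. -12. 252.] [681.  12. 261.]
wrist0 50 2471 [569. -12. 262.] [682.  12. 271.]
wrist0 60 2823 [569. -12. 272.] [681.  11. 281.]
wrist0 70 2398 [565. -14. 282.] [688.  -2. 291.]
wrist0 80 3614 [568. -17. 292.] [684.  -3. 301.]
wrist0 90 2257 [579. -18. 302.] [672. -10. 310.]
wrist2 30 987 [548. 239. 243.] [657. 262. 252.]
wrist2 40 1995 [546. 239. 252.] [659. 262. 262.]
wrist2 50 2505 [546. 238. 262.] [659. 263. 272.]
wrist2 60 2803 [546. 238. 272.] [659. 261. 282.]
wrist2 70 2396 [542. 236. 282.] [665. 249. 292.]
wrist2 80 3590 [546. 233. 292.] [662. 247. 302.]
wrist2 90 2253 [556. 232. 302.] [650. 240. 310.]
wrist3 10 3693 [580. 273.  36.] [629. 306.  42.]
wrist3 20 434 [591. 273.  42.] [619. 283.  52.]
wrist3 30 932 [591. 277.  52.] [618. 283.  62.]
wrist3 40 1115 [591. 277.  62.] [619. 283.  72.]
wrist3 50 1281 [589. 276.  72.] [622. 300.  82.]
wrist3 60 3124 [581. 274.  82.] [626. 301.  92.]
wrist3 70 3634 [579. 275.  92.] [629. 298. 102.]
wrist3 80 2081 [588. 270. 102.] [621. 286. 112.]
wrist3 90 2767 [588. 270. 112.] [622. 278. 120.]
scene0 [244.12470562 244.41226789 246.33037003 251.60949155]
side0 [243.90555795 245.35964801 246.90059045 253.64657853]
```

Request:
play_rows --targets '[{"tx": 0, "ty": 0, "tz": -0.04, "spin": 0, "gripper": -1}, {"tx": 0, "ty": 0, "tz": -0.04, "spin": 0, "gripper": -1}, {"tx": 0, "ty": 0, "tz": -0.04, "spin": 0, "gripper": -1}, {"tx": 0, "ty": 0, "tz": -0.04, "spin": 0, "gripper": -1}, {"tx": 0, "ty": 0, "tz": -0.04, "spin": 0, "gripper": -1}]'

```text
clock: 3.1
position: [604.4, 288.2, 32.0]
ee_rot: [-0.7, 0.715, 0.0, -0.0]
contact_force: [-0.3, -0.6, 0.2]
gripper_width: 85.2
```

Request:
play_rows --targets '[{"tx": 0, "ty": 0, "tz": 0.06, "spin": 0, "gripper": -1}, {"tx": 0, "ty": 0, "tz": 0.14, "spin": 0, "gripper": -1}, {"tx": 0, "ty": 0, "tz": 0.16, "spin": 0, "gripper": -1}]'

```text
clock: 3.48
position: [603.1, 287.3, -10.4]
ee_rot: [-0.699, 0.715, 0.0, -0.002]
contact_force: [-0.2, 0.5, -0.0]
gripper_width: 85.2
```

```bash
python3 - <<'E'
from h import *
d=snap("wrist","4");snap("side","4")
P=cloud(d);s=read_state();print(s["position"].round(1),s["contact_force"].round(1),s["gripper_width"])
m=np.zeros(P.shape[:2],bool);m[255:400,60:500]=1
for lo in range(0,60,5):
    q=m&near(P,(604,288),70)&(P[...,2]>lo)&(P[...,2]<=lo+5)&(abs(P[...,0]-604)>30)&(abs(P[...,1]-288)<13)
    if q.any(): print(lo,q.sum(),P[q].min(0).round(0),P[q].max(0).round(0))
E
```

```text
[604.  287.8  -9.1] [-0.4 -0.2 -0.1] 85.55788349355822
0 1726 [534. 275.   0.] [674. 301.   5.]
5 317 [534. 275.   5.] [539. 298.   7.]
20 287 [555. 276.  20.] [653. 299.  25.]
25 727 [548. 275.  25.] [659. 300.  30.]
30 918 [547. 275.  30.] [660. 300.  35.]
35 1062 [547. 275.  35.] [660. 300.  40.]
40 1176 [547. 275.  40.] [660. 300.  45.]
45 1322 [547. 275.  45.] [660. 300.  50.]
50 1322 [547. 275.  50.] [660. 300.  55.]
55 1479 [548. 275.  55.] [655. 292.  60.]
```

View pics/wrist4.png

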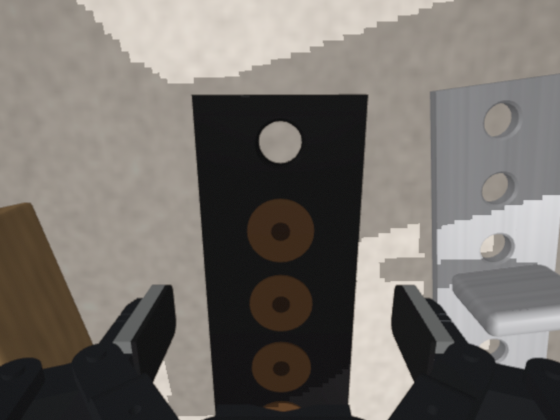

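Request:
play_rows --targets '[{"tx": 0, "ty": 0, "tz": 0, "spin": 0, "gripper": 1}, {"tx": 0, "ty": 0, "tz": 0, "spin": 0, "gripper": 1}, {"tx": 0, "ty": 0, "tz": 0, "spin": 0, "gripper": 1}, {"tx": 0, "ty": 0, "tz": 0, "spin": 0, "gripper": 1}, {"tx": 0, "ty": 0, "tz": 0, "spin": 0, "gripper": 1}]'

```text
clock: 4.2
position: [605.1, 288.8, -6.7]
ee_rot: [-0.7, 0.714, -0.0, 0.001]
contact_force: [-0.2, 0.8, 5.0]
gripper_width: 48.9
```

Request:
play_rows --targets '[{"tx": 0, "ty": 0, "tz": -0.2, "spin": 0, "gripper": 1}, {"tx": 0, "ty": 0, "tz": -0.44, "spin": 0, "gripper": 1}, {"tx": 0.2, "ty": 0.02, "tz": -0.44, "spin": 0.2, "gripper": 1}, {"tx": 0.4, "ty": 0.04, "tz": -0.44, "spin": 0.4, "gripper": 1}, {"tx": 0.6, "ty": 0.06, "tz": -0.44, "spin": 0.6, "gripper": 1}, {"tx": 0.85, "ty": 0.07, "tz": -0.44, "spin": 0.8, "gripper": 1}, {"tx": 0.85, "ty": 0.07, "tz": -0.44, "spin": 1, "gripper": 1}, {"tx": 0.85, "ty": 0.07, "tz": -0.44, "spin": 1, "gripper": 1}]'

```text
clock: 5.2
position: [581.9, 75.2, 101.6]
ee_rot: [-0.373, 0.928, 0.0, -0.001]
contact_force: [0.5, 0.6, -0.3]
gripper_width: 49.1
```

Request:
play_rows --targets '[{"tx": 0, "ty": 0, "tz": 0, "spin": 0.2, "gripper": 1}, {"tx": 0, "ty": 0, "tz": 0, "spin": 0.4, "gripper": 1}, {"tx": 0, "ty": 0, "tz": 0, "spin": 0.6, "gripper": 1}, {"tx": 0, "ty": 0, "tz": 0, "spin": 0.78, "gripper": 1}, {"tx": 0, "ty": 0, "tz": 0, "spin": 0.78, "gripper": 1}, {"tx": 0, "ty": 0, "tz": 0, "spin": 0.78, "gripper": 1}]'

```text
clock: 5.95
position: [582.3, 76.7, 101.9]
ee_rot: [-0.078, 0.997, -0.0, -0.0]
contact_force: [0.3, -0.0, -1.2]
gripper_width: 49.0
```

```bash
python3 - <<'E'
from h import *
d=snap("wrist","5")
s=read_state();print(s["clock"],s["position"].round(1),s["ee_rot"].round(4),s["joints"].round(2),s["gripper_width"])
E
```

```text
6.0 [582.4  76.6 102. ] [-7.72e-02  9.97e-01 -0.00e+00 -2.00e-04] [ 0.41  0.42 -0.23 -0.   -0.92 -1.82] 48.8273252053187
```

View pics/wrist5.png

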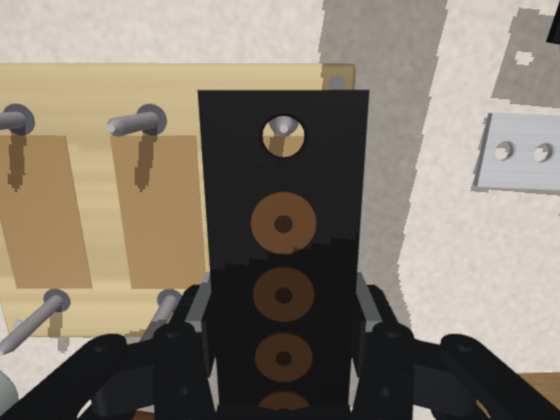

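```bash
cat >> h.py <<'E'
def heldhole(d):
    """near hole of held strip/plate: returns hole xyz, edge angle of part"""
    P=cloud(d);K,R,C=cam(d);z=P[...,2]
    cc=P[180:200,270:300].reshape(-1,3)
    zt=np.nanmedian(P[160:185,235:250,2])
    m=(abs(z-zt)<5).astype(np.uint8);m[330:]=0
    c,l,s,_=cv2.connectedComponentsWithStats(m);i=l[170,243];m=(l==i).astype(np.uint8)
    cs,hi=cv2.findContours(m,cv2.RETR_CCOMP,cv2.CHAIN_APPROX_NONE)
    out=None
    for k,cn in enumerate(cs):
        if hi[0][k][3]>=0 and cv2.contourArea(cn)>300:
            (u,v),r=cv2.minEnclosingCircle(cn);e=cv2.fitEllipse(cn);out=e[0],e[1]
            break
    # edges
    L=[];Rr=[]
    for v in range(110,260,4):
        x=np.where(m[v])[0]
        if len(x): L.append((x[0]-.5,v));Rr.append((x[-1]+.5,v))
    a=ray(d,L,zt);b=ray(d,Rr,zt)
    f=lambda q:cv2.fitLine(q[:,:2].astype(np.float32),cv2.DIST_HUBER,0,.01,.01).ravel()
    fa,fb=f(a),f(b)
    ang=[np.degrees(np.arctan2(x[1],x[0]))%180 for x in(fa,fb)]
    h=ray(d,[out[0]],zt)[0]
    return dict(zt=zt,hole_px=out,hole=h,ang=np.round(ang,2))
def dowels(d):
    P=cloud(d);z=P[...,2]
    m=((z>50)&(z<82)&(abs(P[...,0]-600)<130)&(abs(P[...,1]+10)<140)).astype(np.uint8)
    c,l,s,_=cv2.connectedComponentsWithStats(m,connectivity=8);o=[]
    for i in range(1,c):
        if s[i,4]<20:continue
        Q=P[l==i];t=Q[Q[:,2]>Q[:,2].max()-5];o.append((t.mean(0).round(1).tolist(),s[i].tolist()))
    return o
E
python3 - <<'E'
from h import *
d=load("wrist5");print(heldhole(d))
for o in dowels(d):print(o)
print("top under",ray(d,[(284,127)],75))
E
```

```text
{'zt': np.float64(148.43974937493294), 'hole_px': ((283.3753356933594, 135.93948364257812), (42.0042839050293, 42.193721771240234)), 'hole': array([516.96876048,  66.7810919 , 148.43974937]), 'ang': array([8.95, 8.92], dtype=float32)}
([534.0, -15.3, 73.5], [107, 115, 32, 22, 537])
([521.1, 67.6, 73.4], [275, 116, 19, 21, 320])
([676.3, -78.6, 72.9], [0, 322, 35, 34, 591])
([660.2, 3.1, 66.5], [140, 322, 22, 19, 191])
top under [[520.8249745   67.71747641  75.        ]]
```

Request:
play_rows --targets '[{"tx": -0.017, "ty": 0, "tz": 0.1, "spin": 0, "gripper": 1}, {"tx": -0.017, "ty": 0, "tz": 0.2, "spin": 0, "gripper": 1}, {"tx": -0.017, "ty": 0, "tz": 0.24, "spin": 0, "gripper": 1}, {"tx": -0.017, "ty": 0, "tz": 0.24, "spin": 0, "gripper": 1}, {"tx": -0.017, "ty": 0, "tz": 0.24, "spin": 0, "gripper": 1}]'

```text
clock: 6.62
position: [587.5, 77.1, 43.2]
ee_rot: [-0.076, 0.997, 0.0, 0.001]
contact_force: [0.1, 0.6, -1.0]
gripper_width: 49.0
```

```bash
python3 - <<'E'
from h import *
d=snap("wrist","6");s=read_state();print(s["clock"],s["position"].round(1),s["contact_force"].round(1))
print(heldhole(d))
for o in dowels(d):print(o)
f=d["frame"][60:220,170:400,::-1];cv2.imwrite("pics/w6z.png",cv2.resize(f,None,fx=3,fy=3,interpolation=cv2.INTER_NEAREST))
E
```

```text
6.675 [587.5  77.1  43.4] [-0.5 -0.4  0.3]
{'zt': np.float64(89.54590313012866), 'hole_px': ((283.33941650390625, 135.81143188476562), (41.8064079284668, 42.19142532348633)), 'hole': array([521.97283191,  67.38083377,  89.54590313]), 'ang': array([8.71, 8.77], dtype=float32)}
([533.9, -15.4, 73.8], [28, 111, 58, 31, 1334])
([521.1, 67.6, 73.4], [271, 116, 28, 26, 553])
([584.6, 43.6, 79.6], [181, 272, 30, 27, 314])
([574.5, 108.7, 79.5], [357, 272, 29, 27, 307])
```

View pics/w6z.png

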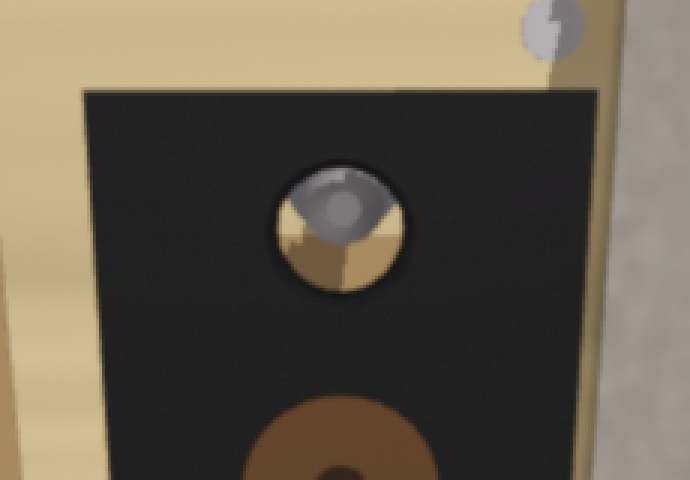

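```bash
python3 - <<'E'
from h import *
d=load("wrist6");print(ray(d,[(284.7,129.7)],75),ray(d,[(283.3,135.8)],89.5))
d=load("wrist5");print(ray(d,[(284,127)],75))
E
```

```text
[[521.54494569  67.78653051  75.        ]] [[521.97647574  67.36941086  89.5       ]]
[[520.8249745   67.71747641  75.        ]]
```

Request:
play_rows --targets '[{"tx": 0.002, "ty": 0.001, "tz": 0.03, "spin": 0, "gripper": 1}, {"tx": 0.002, "ty": 0.001, "tz": 0.06, "spin": 0, "gripper": 1}, {"tx": 0.002, "ty": 0.001, "tz": 0.08, "spin": 0, "gripper": 1}]'

```text
clock: 7.05
position: [585.8, 76.9, 21.5]
ee_rot: [-0.076, 0.997, -0.0, -0.0]
contact_force: [-0.6, -0.7, -0.6]
gripper_width: 49.1
```

Request:
play_rows --targets '[{"tx": 0, "ty": 0, "tz": 0.02, "spin": 0, "gripper": 1}, {"tx": 0, "ty": 0, "tz": 0.04, "spin": 0, "gripper": 1}, {"tx": 0, "ty": 0, "tz": 0.056, "spin": 0, "gripper": 1}, {"tx": 0, "ty": 0, "tz": 0.058, "spin": 0, "gripper": 1}]'

```text
clock: 7.55
position: [586.2, 77.0, 8.2]
ee_rot: [-0.076, 0.997, -0.0, -0.0]
contact_force: [-2.2, 0.4, 5.6]
gripper_width: 48.8
```

```bash
python3 - <<'E'
from h import *
d=snap("wrist","7");s=read_state();print(s["clock"],s["position"].round(1),s["contact_force"].round(1),s["gripper_width"])
print(heldhole(d))
E
```

```text
7.6 [586.2  77.    8.3] [-2.4 -0.3  3.6] 48.735135355134624
{'zt': np.float64(54.58116209088631), 'hole_px': ((283.69512939453125, 138.09884643554688), (41.77108383178711, 47.818748474121094)), 'hole': array([521.401779  ,  67.54177788,  54.58116209]), 'ang': array([8.72, 8.73], dtype=float32)}
```

View pics/wrist7.png

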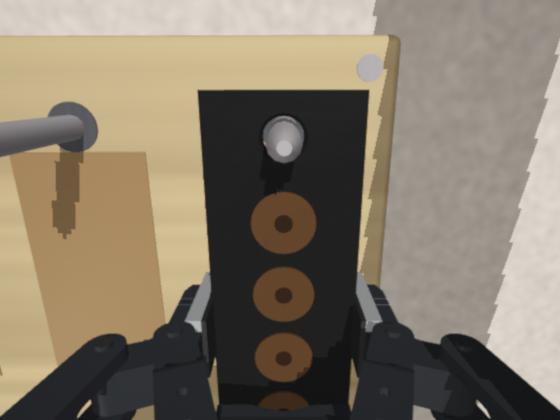

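Request:
play_rows --targets '[{"tx": 0, "ty": 0, "tz": 0, "spin": 0, "gripper": -0.5}, {"tx": 0, "ty": 0, "tz": 0, "spin": 0, "gripper": -0.5}, {"tx": 0, "ty": 0, "tz": 0, "spin": 0, "gripper": -0.5}, {"tx": 0, "ty": 0, "tz": -0.2, "spin": 0, "gripper": -0.5}, {"tx": 0, "ty": 0, "tz": -0.4, "spin": 0, "gripper": -0.5}, {"tx": 0.15, "ty": 0.2, "tz": -0.488, "spin": -0.2, "gripper": -1}, {"tx": 0.25, "ty": 0.4, "tz": -0.488, "spin": -0.4, "gripper": -1}, {"tx": 0.35, "ty": 0.6, "tz": -0.488, "spin": -0.6, "gripper": -1}, {"tx": 0.44, "ty": 0.8, "tz": -0.488, "spin": -0.8, "gripper": -1}, {"tx": 0.488, "ty": 0.916, "tz": -0.488, "spin": -1, "gripper": -1}, {"tx": 0.488, "ty": 0.916, "tz": -0.488, "spin": -1, "gripper": -1}]'

```text
clock: 8.98
position: [430.1, 286.6, 129.8]
ee_rot: [-0.453, 0.892, 0.0, 0.0]
contact_force: [0.3, -1.3, 0.2]
gripper_width: 85.3
```

Request:
play_rows --targets '[{"tx": 0, "ty": 0, "tz": 0, "spin": -0.2, "gripper": -1}, {"tx": 0, "ty": 0, "tz": 0, "spin": -0.4, "gripper": -1}, {"tx": 0, "ty": 0, "tz": 0, "spin": -0.6, "gripper": -1}, {"tx": 0, "ty": 0, "tz": 0, "spin": -0.8, "gripper": -1}, {"tx": 0, "ty": 0, "tz": 0, "spin": -0.8, "gripper": -1}]'

```text
clock: 9.6
position: [431.4, 284.1, 129.6]
ee_rot: [-0.704, 0.711, -0.0, -0.0]
contact_force: [0.6, -0.3, 0.4]
gripper_width: 85.5
```

```bash
cat >> h.py <<'E'
def st():
    s=read_state();q=s["ee_rot"]
    from scipy.spatial.transform import Rotation as R
    M=R.from_quat(q).as_matrix();print("t",round(s["clock"],2),"pos",s["position"].round(1),"toolx",np.degrees(np.arctan2(M[1,0],M[0,0])).round(2),"F",s["contact_force"].round(1),"w",round(s["gripper_width"],1),"j",s["joints"].round(2));return s,M
def delta(s,M,target,z=None):
    d=np.array([target[0]-s["position"][0],target[1]-s["position"][1],0 if z is None else z-s["position"][2]])
    print("tool delta/250",(M.T@d/250).round(4))
E
python3 - <<'E'
from h import *
d=snap("wrist","8");s,M=st();P=cloud(d);z=P[...,2]
print(rect(P,near(P,(430,284),95)&(z>33)&(z<47)))
E
```

```text
t 9.65 pos [431.3 284.2 129.6] toolx -90.59 F [-1.1 -0.1 -0.4] w 85.1 j [ 0.9   0.28 -0.37  0.   -0.92 -0.91]
{'c': [430.1, 285.0], 'size': [50.2, 160.5], 'ang': 90.44, 'z': 39.7, 'mean': [430.1, 277.6], 'n': 15258}
```

View pics/wrist8.png

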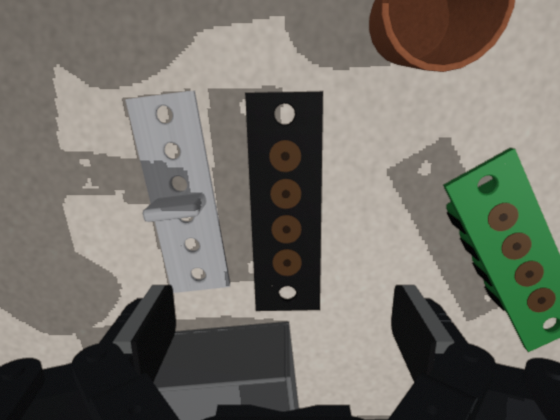

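Request:
play_rows --targets '[{"tx": -0.003, "ty": 0.004, "tz": 0.2, "spin": -0.022, "gripper": -1}, {"tx": -0.003, "ty": 0.004, "tz": 0.4, "spin": -0.022, "gripper": -1}, {"tx": -0.003, "ty": 0.004, "tz": 0.55, "spin": -0.022, "gripper": -1}, {"tx": -0.003, "ty": 0.004, "tz": 0.55, "spin": -0.022, "gripper": -1}, {"tx": -0.003, "ty": 0.004, "tz": 0.55, "spin": -0.022, "gripper": 1}, {"tx": -0.003, "ty": 0.004, "tz": 0.55, "spin": -0.022, "gripper": 1}, {"tx": -0.003, "ty": 0.004, "tz": 0.55, "spin": -0.022, "gripper": 1}, {"tx": -0.003, "ty": 0.004, "tz": 0.55, "spin": -0.022, "gripper": 1}, {"tx": -0.003, "ty": 0.004, "tz": 0.55, "spin": -0.022, "gripper": 1}, {"tx": -0.003, "ty": 0.004, "tz": 0.55, "spin": -0.022, "gripper": 1}]'

```text
clock: 10.9
position: [431.0, 287.0, -5.7]
ee_rot: [0.711, -0.703, -0.0, -0.002]
contact_force: [-0.6, 0.3, 7.0]
gripper_width: 48.6
```

Request:
play_rows --targets '[{"tx": 0, "ty": 0, "tz": -0.2, "spin": 0, "gripper": 1}, {"tx": 0, "ty": 0, "tz": -0.44, "spin": 0, "gripper": 1}, {"tx": 0.2, "ty": -0.12, "tz": -0.46, "spin": 0.2, "gripper": 1}, {"tx": 0.4, "ty": -0.25, "tz": -0.46, "spin": 0.4, "gripper": 1}, {"tx": 0.6, "ty": -0.4, "tz": -0.46, "spin": 0.6, "gripper": 1}, {"tx": 0.8, "ty": -0.55, "tz": -0.46, "spin": 0.8, "gripper": 1}, {"tx": 1, "ty": -0.676, "tz": -0.46, "spin": 1, "gripper": 1}, {"tx": 1, "ty": -0.676, "tz": -0.46, "spin": 1, "gripper": 1}, {"tx": 1, "ty": -0.676, "tz": -0.46, "spin": 1, "gripper": 1}]'

```text
clock: 12.02
position: [601.4, 37.4, 107.3]
ee_rot: [-0.388, 0.922, 0.0, -0.0]
contact_force: [-0.8, 0.3, -0.7]
gripper_width: 48.8
```

Request:
play_rows --targets '[{"tx": 0.117, "ty": -0.115, "tz": 0, "spin": 0.2, "gripper": 1}, {"tx": 0.117, "ty": -0.115, "tz": 0, "spin": 0.4, "gripper": 1}, {"tx": 0.117, "ty": -0.115, "tz": 0, "spin": 0.6, "gripper": 1}, {"tx": 0.117, "ty": -0.115, "tz": 0, "spin": 0.813, "gripper": 1}, {"tx": 0.117, "ty": -0.115, "tz": 0, "spin": 0.813, "gripper": 1}, {"tx": 0.117, "ty": -0.115, "tz": 0, "spin": 0.813, "gripper": 1}]'

```text
clock: 12.78
position: [601.7, -2.3, 107.5]
ee_rot: [-0.081, 0.997, 0.0, 0.0]
contact_force: [-0.3, -0.5, -1.0]
gripper_width: 48.8
```

```bash
python3 - <<'E'
from h import *
d=snap("wrist","9");s,M=st();print(heldhole(d))
for o in dowels(d):print(o)
E
```

```text
t 12.82 pos [601.8  -2.5 107.4] toolx -170.73 F [ 0.3  1.  -1.2] w 49.0 j [ 0.26  0.44 -0.19 -0.   -0.94 -1.67]
{'zt': np.float64(152.83526952542877), 'hole_px': ((283.62451171875, 129.2814483642578), (41.86323165893555, 42.16219711303711)), 'hole': array([534.57772715, -12.93610634, 152.83526953]), 'ang': array([9.3 , 9.27], dtype=float32)}
([554.1, 72.1, 73.3], [369, 85, 113, 254, 19933])
([547.0, -99.3, 73.3], [103, 100, 33, 21, 534])
([535.2, -15.7, 73.2], [269, 109, 18, 13, 163])
([676.3, -79.6, 72.9], [133, 306, 25, 33, 477])
```

View pics/wrist9.png

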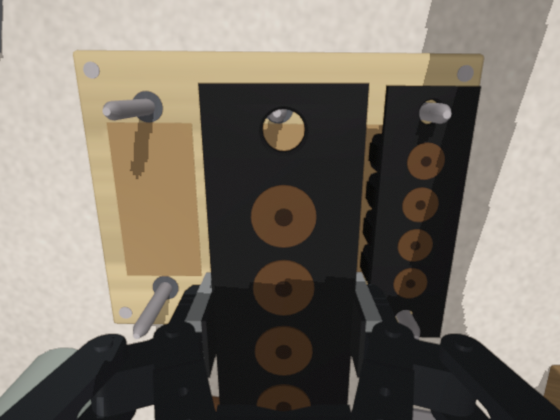

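Request:
play_rows --targets '[{"tx": 0.003, "ty": -0.016, "tz": 0.1, "spin": 0.011, "gripper": 1}, {"tx": 0.003, "ty": -0.016, "tz": 0.2, "spin": 0.011, "gripper": 1}, {"tx": 0.003, "ty": -0.016, "tz": 0.255, "spin": 0.011, "gripper": 1}, {"tx": 0.003, "ty": -0.016, "tz": 0.255, "spin": 0.011, "gripper": 1}, {"tx": 0.003, "ty": -0.016, "tz": 0.255, "spin": 0.011, "gripper": 1}]'

```text
clock: 13.45
position: [602.8, -7.2, 44.4]
ee_rot: [-0.075, 0.997, -0.0, 0.001]
contact_force: [0.1, -0.2, -1.0]
gripper_width: 49.1
```

```bash
python3 - <<'E'
from h import *
d=snap("wrist","10");s,M=st();print(heldhole(d))
f=d["frame"][60:220,170:400,::-1];cv2.imwrite("pics/w10z.png",cv2.resize(f,None,fx=3,fy=3,interpolation=cv2.INTER_NEAREST))
E
```

```text
t 13.5 pos [602.9  -7.2  44.6] toolx -171.37 F [-0.2  0.5 -1.4] w 49.2 j [ 0.26  0.51 -0.25  0.   -0.8  -1.68]
{'zt': np.float64(89.69363240512934), 'hole_px': ((283.66162109375, 129.25628662109375), (42.05766296386719, 42.1690673828125)), 'hole': array([535.4217036 , -16.95410558,  89.69363241]), 'ang': array([8.6 , 8.57], dtype=float32)}
```

View pics/w10z.png

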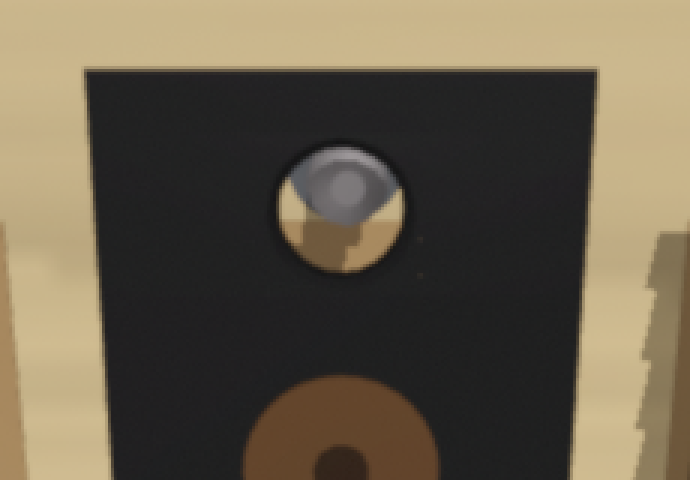

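```bash
python3 - <<'E'
from h import *
d=load("wrist10");print(ray(d,[(286,122.7)],75))
E
```

```text
[[534.57219426 -16.26873     75.        ]]
```

Request:
play_rows --targets '[{"tx": 0.003, "ty": 0.003, "tz": 0.03, "spin": -0.003, "gripper": 1}, {"tx": 0.003, "ty": 0.003, "tz": 0.06, "spin": -0.003, "gripper": 1}, {"tx": 0.003, "ty": 0.003, "tz": 0.09, "spin": -0.003, "gripper": 1}, {"tx": 0.003, "ty": 0.003, "tz": 0.12, "spin": -0.003, "gripper": 1}, {"tx": 0.003, "ty": 0.003, "tz": 0.138, "spin": -0.003, "gripper": 1}, {"tx": 0.003, "ty": 0.003, "tz": 0.14, "spin": -0.003, "gripper": 1}, {"tx": 0.003, "ty": 0.003, "tz": 0.14, "spin": -0.003, "gripper": 1}]'

```text
clock: 14.38
position: [600.6, -6.8, 9.4]
ee_rot: [-0.076, 0.997, -0.0, -0.0]
contact_force: [-4.5, 0.5, 5.4]
gripper_width: 49.0
```

```bash
python3 - <<'E'
from h import *
d=snap("wrist","11");s,M=st();print(heldhole(d))
E
```

```text
t 14.43 pos [600.6  -6.8   9.4] toolx -171.26 F [-3.9  0.7  5.3] w 49.0 j [ 0.26  0.56 -0.29  0.   -0.73 -1.68]
{'zt': np.float64(54.72974693218994), 'hole_px': ((283.9266357421875, 131.75511169433594), (41.63160705566406, 48.78793716430664)), 'hole': array([534.089874  , -16.52698413,  54.72974693]), 'ang': array([8.72, 8.68], dtype=float32)}
```

View pics/wrist11.png

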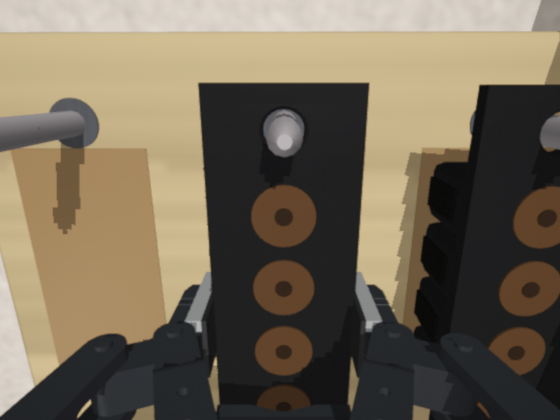

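Request:
play_rows --targets '[{"tx": 0, "ty": 0, "tz": 0, "spin": 0, "gripper": -0.5}, {"tx": 0, "ty": 0, "tz": 0, "spin": 0, "gripper": -0.5}, {"tx": 0, "ty": 0, "tz": 0, "spin": 0, "gripper": -0.5}, {"tx": 0, "ty": 0, "tz": -0.2, "spin": 0, "gripper": -0.5}, {"tx": 0, "ty": 0, "tz": -0.42, "spin": 0, "gripper": -0.5}, {"tx": 0.15, "ty": -0.15, "tz": -0.6, "spin": -0.2, "gripper": -1}, {"tx": 0.3, "ty": -0.3, "tz": -0.76, "spin": -0.4, "gripper": -1}, {"tx": 0.45, "ty": -0.45, "tz": -0.76, "spin": -0.6, "gripper": -1}, {"tx": 0.6, "ty": -0.65, "tz": -0.76, "spin": -0.8, "gripper": -1}, {"tx": 0.75, "ty": -0.8, "tz": -0.76, "spin": -1, "gripper": -1}, {"tx": 0.82, "ty": -0.857, "tz": -0.76, "spin": -1, "gripper": -1}, {"tx": 0.82, "ty": -0.857, "tz": -0.76, "spin": -1, "gripper": -1}]'

```text
clock: 15.92
position: [429.9, -250.6, 198.5]
ee_rot: [-0.451, 0.893, -0.0, 0.0]
contact_force: [0.3, 0.0, -1.2]
gripper_width: 85.5
```

Request:
play_rows --targets '[{"tx": 0, "ty": 0, "tz": 0, "spin": -0.2, "gripper": -1}, {"tx": 0, "ty": 0, "tz": 0, "spin": -0.4, "gripper": -1}, {"tx": 0, "ty": 0, "tz": 0, "spin": -0.6, "gripper": -1}, {"tx": 0, "ty": 0, "tz": 0, "spin": -0.8, "gripper": -1}, {"tx": 0, "ty": 0, "tz": 0, "spin": -0.8, "gripper": -1}]'

```text
clock: 16.55
position: [431.6, -249.0, 198.4]
ee_rot: [-0.705, 0.709, -0.0, 0.0]
contact_force: [0.7, -0.5, 0.2]
gripper_width: 85.1
```

```bash
python3 - <<'E'
from h import *
d=snap("wrist","12");s,M=st();P=cloud(d);z=P[...,2]
print(rect(P,near(P,(410,-290),95)&(z>33)&(z<47)))
print("plate",rect(P,near(P,(496,-283),92)&(z>3)&(z<10)))
print("fin",rect(P,near(P,(496,-283),40)&(z>33)&(z<47)))
E
```

```text
t 16.6 pos [ 431.5 -249.1  198.4] toolx -90.37 F [ 0.3 -0.8  0.2] w 85.6 j [-0.2   0.18 -0.32 -0.   -1.07  0.19]
{'c': [409.5, -286.5], 'size': [50.1, 160.3], 'ang': 92.64, 'z': 39.7, 'mean': [409.8, -292.6], 'n': 11119}
plate {'c': [497.7, -279.9], 'size': [160.5, 50.6], 'ang': 84.68, 'z': 5.6, 'mean': [496.8, -286.3], 'n': 7744}
fin {'c': [497.3, -280.2], 'size': [10.1, 39.4], 'ang': 174.91, 'z': 39.1, 'mean': [497.1, -280.7], 'n': 560}
```

View pics/wrist12.png

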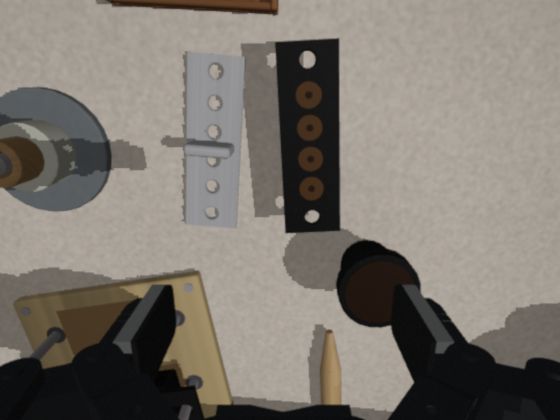

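Request:
play_rows --targets '[{"tx": 0.149, "ty": 0.088, "tz": 0.2, "spin": -0.067, "gripper": -1}, {"tx": 0.149, "ty": 0.088, "tz": 0.4, "spin": -0.067, "gripper": -1}, {"tx": 0.149, "ty": 0.088, "tz": 0.6, "spin": -0.067, "gripper": -1}, {"tx": 0.149, "ty": 0.088, "tz": 0.76, "spin": -0.067, "gripper": -1}, {"tx": 0.149, "ty": 0.088, "tz": 0.826, "spin": -0.067, "gripper": -1}, {"tx": 0.149, "ty": 0.088, "tz": 0.826, "spin": -0.067, "gripper": -1}, {"tx": 0.149, "ty": 0.088, "tz": 0.826, "spin": -0.067, "gripper": 1}, {"tx": 0.149, "ty": 0.088, "tz": 0.826, "spin": -0.067, "gripper": 1}, {"tx": 0.149, "ty": 0.088, "tz": 0.826, "spin": -0.067, "gripper": 1}, {"tx": 0.149, "ty": 0.088, "tz": 0.826, "spin": -0.067, "gripper": 1}, {"tx": 0.149, "ty": 0.088, "tz": 0.826, "spin": -0.067, "gripper": 1}, {"tx": 0.149, "ty": 0.088, "tz": 0.826, "spin": -0.067, "gripper": 1}]'

```text
clock: 18.1
position: [409.9, -287.1, -6.6]
ee_rot: [0.724, -0.69, 0.001, -0.001]
contact_force: [-0.2, 0.5, 5.7]
gripper_width: 49.2
```

Request:
play_rows --targets '[{"tx": 0, "ty": 0, "tz": -0.2, "spin": 0, "gripper": 1}, {"tx": 0, "ty": 0, "tz": -0.44, "spin": 0, "gripper": 1}, {"tx": -0.15, "ty": -0.17, "tz": -0.46, "spin": 0.2, "gripper": 1}, {"tx": -0.3, "ty": -0.34, "tz": -0.46, "spin": 0.4, "gripper": 1}, {"tx": -0.45, "ty": -0.5, "tz": -0.46, "spin": 0.6, "gripper": 1}, {"tx": -0.6, "ty": -0.68, "tz": -0.46, "spin": 0.8, "gripper": 1}, {"tx": -0.749, "ty": -0.845, "tz": -0.46, "spin": 1, "gripper": 1}, {"tx": -0.749, "ty": -0.845, "tz": -0.46, "spin": 1, "gripper": 1}, {"tx": -0.749, "ty": -0.845, "tz": -0.46, "spin": 1, "gripper": 1}]'

```text
clock: 19.23
position: [609.8, -89.5, 106.3]
ee_rot: [-0.405, 0.914, 0.001, -0.001]
contact_force: [-0.1, -0.6, -1.0]
gripper_width: 49.1
```

Request:
play_rows --targets '[{"tx": 0, "ty": 0, "tz": 0, "spin": 0.2, "gripper": 1}, {"tx": 0, "ty": 0, "tz": 0, "spin": 0.4, "gripper": 1}, {"tx": 0, "ty": 0, "tz": 0, "spin": 0.6, "gripper": 1}, {"tx": 0, "ty": 0, "tz": 0, "spin": 0.862, "gripper": 1}, {"tx": 0, "ty": 0, "tz": 0, "spin": 0.862, "gripper": 1}, {"tx": 0, "ty": 0, "tz": 0, "spin": 0.862, "gripper": 1}]'

```text
clock: 19.98
position: [610.2, -90.3, 107.1]
ee_rot: [-0.079, 0.997, 0.0, -0.0]
contact_force: [-0.5, -0.2, -1.4]
gripper_width: 48.9
```

```bash
python3 - <<'E'
from h import *
d=snap("wrist","13");s,M=st();h=heldhole(d);print(h)
for o in dowels(d):print(o)
delta({"position":np.array([*h["hole"][:2],0])},M,(547.2,-100.4))
E
```

```text
t 20.02 pos [610.4 -90.2 107.1] toolx -170.97 F [ 0.4  0.4 -1.2] w 48.9 j [ 0.12  0.46 -0.15 -0.   -0.96 -1.53]
{'zt': np.float64(153.22450234673306), 'hole_px': ((283.7048034667969, 137.0799102783203), (41.69195556640625, 42.03610610961914)), 'hole': array([ 545.19884285, -100.22164609,  153.22450235]), 'ang': array([8.97, 8.97], dtype=float32)}
([550.2, -14.7, 73.2], [374, 93, 112, 250, 19576])
([651.1, 86.0, 72.8], [494, 95, 66, 253, 10174])
([547.4, -100.3, 73.4], [274, 117, 19, 15, 223])
tool delta/250 [-0.0078 -0.002  -0.    ]
```

View pics/wrist13.png

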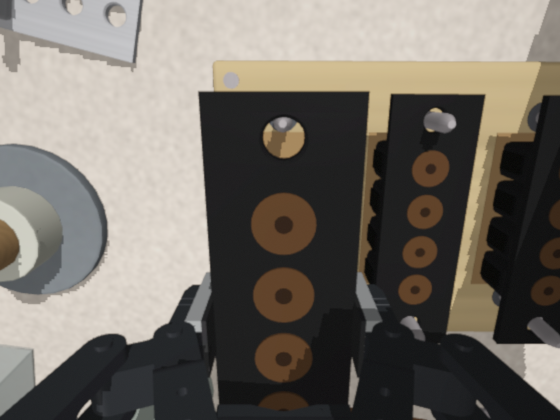

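Request:
play_rows --targets '[{"tx": -0.006, "ty": -0.002, "tz": 0.1, "spin": 0.004, "gripper": 1}, {"tx": -0.006, "ty": -0.002, "tz": 0.2, "spin": 0.004, "gripper": 1}, {"tx": -0.006, "ty": -0.002, "tz": 0.257, "spin": 0.004, "gripper": 1}, {"tx": -0.006, "ty": -0.002, "tz": 0.257, "spin": 0.004, "gripper": 1}, {"tx": -0.006, "ty": -0.002, "tz": 0.257, "spin": 0.004, "gripper": 1}]'

```text
clock: 20.65
position: [613.3, -89.9, 43.7]
ee_rot: [-0.077, 0.997, -0.0, 0.001]
contact_force: [0.2, 0.4, -1.9]
gripper_width: 49.3
```

```bash
python3 - <<'E'
from h import *
d=snap("wrist","14");s,M=st();print(heldhole(d))
f=d["frame"][60:220,170:400,::-1];cv2.imwrite("pics/w14z.png",cv2.resize(f,None,fx=3,fy=3,interpolation=cv2.INTER_NEAREST))
E
```

```text
t 20.7 pos [613.3 -89.9  43.9] toolx -171.19 F [-0.2  0.3 -1.4] w 48.7 j [ 0.12  0.54 -0.21  0.   -0.82 -1.53]
{'zt': np.float64(89.71912502988293), 'hole_px': ((283.77301025390625, 137.04978942871094), (41.77920913696289, 41.99542236328125)), 'hole': array([548.11092442, -99.50735785,  89.71912503]), 'ang': array([8.72, 8.77], dtype=float32)}
```

View pics/w14z.png

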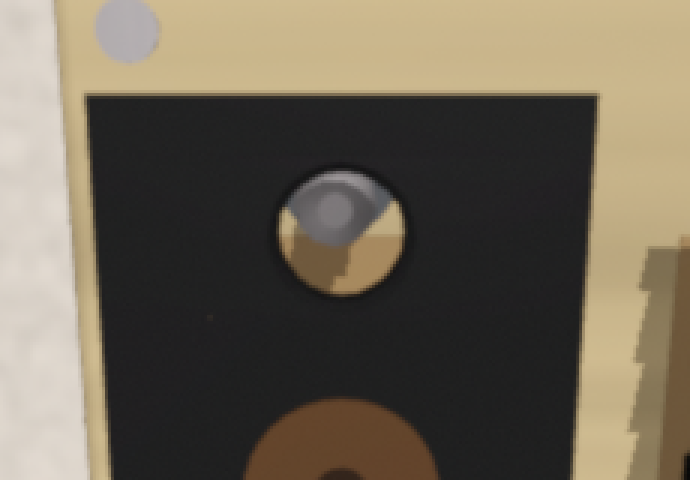

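Request:
play_rows --targets '[{"tx": 0.003, "ty": -0.004, "tz": 0.03, "spin": 0, "gripper": 1}, {"tx": 0.003, "ty": -0.004, "tz": 0.06, "spin": 0, "gripper": 1}, {"tx": 0.003, "ty": -0.004, "tz": 0.09, "spin": 0, "gripper": 1}, {"tx": 0.003, "ty": -0.004, "tz": 0.12, "spin": 0, "gripper": 1}, {"tx": 0.003, "ty": -0.004, "tz": 0.138, "spin": 0, "gripper": 1}, {"tx": 0.003, "ty": -0.004, "tz": 0.14, "spin": 0, "gripper": 1}, {"tx": 0.003, "ty": -0.004, "tz": 0.14, "spin": 0, "gripper": 1}]'

```text
clock: 21.58
position: [611.5, -91.0, 8.4]
ee_rot: [-0.077, 0.997, -0.0, -0.0]
contact_force: [-3.4, 1.2, 5.5]
gripper_width: 49.0
```

```bash
python3 - <<'E'
from h import *
d=snap("wrist","15");s,M=st();print(heldhole(d))
E
```

```text
t 21.62 pos [611.5 -91.    8.4] toolx -171.2 F [-2.7  1.3  5.9] w 49.0 j [ 0.11  0.58 -0.24  0.   -0.75 -1.53]
{'zt': np.float64(54.61577293971966), 'hole_px': ((283.8880920410156, 139.9607696533203), (41.76932907104492, 49.185943603515625)), 'hole': array([ 547.31285148, -100.39672912,   54.61577294]), 'ang': array([8.73, 8.74], dtype=float32)}
```

View pics/wrist15.png

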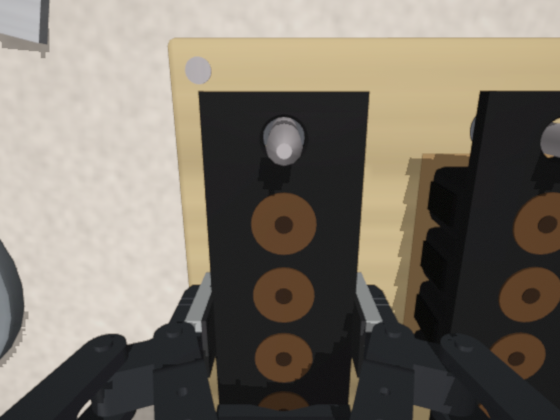

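Request:
play_rows --targets '[{"tx": 0, "ty": 0, "tz": 0, "spin": 0, "gripper": -0.5}, {"tx": 0, "ty": 0, "tz": 0, "spin": 0, "gripper": -0.5}, {"tx": 0, "ty": 0, "tz": 0, "spin": 0, "gripper": -0.5}, {"tx": 0, "ty": 0, "tz": -0.2, "spin": 0, "gripper": -0.5}, {"tx": 0, "ty": 0, "tz": -0.42, "spin": 0, "gripper": -0.5}, {"tx": 0.15, "ty": -0.17, "tz": -0.56, "spin": 0.15, "gripper": -1}, {"tx": 0.3, "ty": -0.34, "tz": -0.56, "spin": 0.31, "gripper": -1}, {"tx": 0.45, "ty": -0.5, "tz": -0.56, "spin": 0.31, "gripper": -1}, {"tx": 0.566, "ty": -0.678, "tz": -0.56, "spin": 0.31, "gripper": -1}, {"tx": 0.566, "ty": -0.678, "tz": -0.56, "spin": 0.31, "gripper": -1}, {"tx": 0.566, "ty": -0.678, "tz": -0.56, "spin": 0.31, "gripper": -1}]'

```text
clock: 23.0
position: [497.8, -280.2, 147.6]
ee_rot: [0.045, 0.999, 0.0, 0.0]
contact_force: [0.4, 0.2, 0.7]
gripper_width: 85.4
```

```bash
python3 - <<'E'
from h import *
d=snap("wrist","16");s,M=st();P=cloud(d);z=P[...,2]
print("plate",rect(P,near(P,(496,-283),92)&(z>3)&(z<10)))
r=rect(P,near(P,(496,-283),40)&(z>33)&(z<47));print("fin",r)
delta(s,M,r["c"],-7)
E
```

```text
t 23.05 pos [ 498.2 -279.7  147.6] toolx 174.85 F [0.  0.  0.4] w 85.4 j [-0.23  0.35 -0.22 -0.   -1.   -1.43]
plate {'c': [497.8, -279.4], 'size': [160.3, 50.7], 'ang': 84.44, 'z': 5.6, 'mean': [496.5, -279.4], 'n': 9484}
fin {'c': [497.1, -279.4], 'size': [10.0, 39.1], 'ang': 174.54, 'z': 39.1, 'mean': [496.4, -279.4], 'n': 704}
tool delta/250 [4.400e-03 6.000e-04 6.184e-01]
```

View pics/wrist16.png

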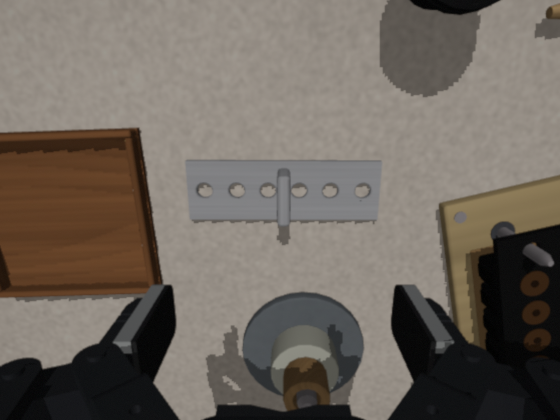

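Request:
play_rows --targets '[{"tx": 0.003, "ty": 0.001, "tz": 0.2, "spin": 0.007, "gripper": -1}, {"tx": 0.003, "ty": 0.001, "tz": 0.4, "spin": 0.007, "gripper": -1}, {"tx": 0.003, "ty": 0.001, "tz": 0.56, "spin": 0.007, "gripper": -1}, {"tx": 0.003, "ty": 0.001, "tz": 0.618, "spin": 0.007, "gripper": -1}, {"tx": 0.003, "ty": 0.001, "tz": 0.618, "spin": 0.007, "gripper": -1}, {"tx": 0.003, "ty": 0.001, "tz": 0.618, "spin": 0.007, "gripper": 1}, {"tx": 0.003, "ty": 0.001, "tz": 0.618, "spin": 0.007, "gripper": 1}, {"tx": 0.003, "ty": 0.001, "tz": 0.618, "spin": 0.007, "gripper": 1}, {"tx": 0.003, "ty": 0.001, "tz": 0.618, "spin": 0.007, "gripper": 1}, {"tx": 0.003, "ty": 0.001, "tz": 0.618, "spin": 0.007, "gripper": 1}, {"tx": 0.003, "ty": 0.001, "tz": 0.618, "spin": 0.007, "gripper": 1}, {"tx": 0.003, "ty": 0.001, "tz": 0.618, "spin": 0.007, "gripper": 1}]'

```text
clock: 24.55
position: [497.5, -279.9, -6.1]
ee_rot: [0.048, 0.999, -0.0, 0.0]
contact_force: [-0.6, 0.4, 5.4]
gripper_width: 9.0
```

Request:
play_rows --targets '[{"tx": 0, "ty": 0, "tz": -0.2, "spin": 0, "gripper": 1}, {"tx": 0, "ty": 0, "tz": -0.44, "spin": 0, "gripper": 1}, {"tx": -0.08, "ty": 0.17, "tz": -0.46, "spin": -0.2, "gripper": 1}, {"tx": -0.16, "ty": 0.34, "tz": -0.46, "spin": -0.4, "gripper": 1}, {"tx": -0.24, "ty": 0.5, "tz": -0.46, "spin": -0.6, "gripper": 1}, {"tx": -0.32, "ty": 0.68, "tz": -0.46, "spin": -0.8, "gripper": 1}, {"tx": -0.385, "ty": 0.797, "tz": -0.46, "spin": -1, "gripper": 1}, {"tx": -0.385, "ty": 0.797, "tz": -0.46, "spin": -1, "gripper": 1}]'

```text
clock: 25.55
position: [612.5, -88.4, 106.8]
ee_rot: [-0.339, 0.941, 0.0, -0.001]
contact_force: [-0.7, 0.1, -1.7]
gripper_width: 9.2
```

Request:
play_rows --targets '[{"tx": 0, "ty": 0, "tz": 0, "spin": -0.2, "gripper": 1}, {"tx": 0, "ty": 0, "tz": 0, "spin": -0.4, "gripper": 1}, {"tx": 0, "ty": 0, "tz": 0, "spin": -0.6, "gripper": 1}, {"tx": 0, "ty": 0, "tz": 0, "spin": -0.8, "gripper": 1}, {"tx": 0, "ty": 0, "tz": 0, "spin": -1, "gripper": 1}]'

```text
clock: 26.18
position: [610.7, -91.5, 107.2]
ee_rot: [-0.673, 0.739, 0.001, -0.001]
contact_force: [-0.3, 0.7, -2.5]
gripper_width: 9.1
```

Request:
play_rows --targets '[{"tx": 0, "ty": 0, "tz": 0, "spin": -0.2, "gripper": 1}, {"tx": 0, "ty": 0, "tz": 0, "spin": -0.32, "gripper": 1}, {"tx": 0, "ty": 0, "tz": 0, "spin": -0.32, "gripper": 1}]'

```text
clock: 26.55
position: [610.9, -91.3, 107.4]
ee_rot: [0.759, -0.651, -0.001, 0.001]
contact_force: [0.1, -0.2, -2.7]
gripper_width: 9.1
```

```bash
python3 - <<'E'
from h import *
d=snap("wrist","17");s,M=st()
E
```

```text
t 26.6 pos [611.1 -91.2 107.5] toolx -81.28 F [ 0.1 -0.4 -2.3] w 8.9 j [ 0.11  0.46 -0.15 -0.   -0.96  0.04]
```

View pics/wrist17.png

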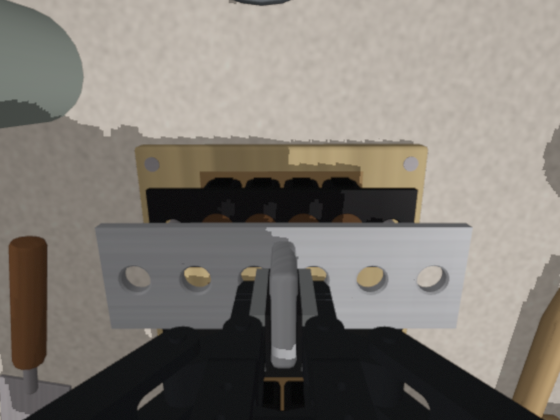

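```bash
cat >> h.py <<'E'
def plholes(d,T,zt=None):
    P=cloud(d);zt=np.nanmedian(P[235:255,180:240,2]) if zt is None else zt
    m=(abs(P[...,2]-zt)<6).astype(np.uint8);c,l,s,_=cv2.connectedComponentsWithStats(m);m=(l==l[245,210]).astype(np.uint8)
    cs,hi=cv2.findContours(m,cv2.RETR_CCOMP,cv2.CHAIN_APPROX_NONE);o=[]
    for k,cn in enumerate(cs):
        if hi[0][k][3]>=0 and cv2.contourArea(cn)>150:
            e=cv2.fitEllipse(cn);o.append((e[0],e[1]))
    o.sort();q=ray(d,[o[0][0],o[-1][0]],zt)
    a=np.degrees(np.arctan2(*(q[0]-q[1])[[1,0]]))
    print("zt",round(zt,1),"px",np.round([o[0][0],o[-1][0]],1).tolist(),"n",len(o),"\n",q.round(1),"len",np.hypot(*(q[0]-q[1])[:2]).round(1),"ang",a.round(2),"mid",q.mean(0).round(1))
    return q
E
python3 - <<'E'
from h import *
d=load("wrist17");s,M=st();q=plholes(d,None)
m=q.mean(0);delta({"position":m},M,(612.55,-90.35))
E
```

```text
t 26.6 pos [611.1 -91.2 107.5] toolx -81.28 F [ 0.1 -0.4 -2.3] w 8.9 j [ 0.11  0.46 -0.15 -0.   -0.96  0.04]
zt 119.1 px [[137.7, 276.0], [429.4, 275.7]] n 4 
 [[ 675.6  -83.2  119.1]
 [ 548.  -102.7  119.1]] len 129.0 ang 8.7 mid [611.8 -92.9 119.1]
tool delta/250 [-0.0098 -0.0046 -0.    ]
```

```bash
cat >> h.py <<'E'
def plrect(d,xy):
    P=cloud(d);zt=np.nanmedian(P[235:255,180:240,2]);return rect(P,(abs(P[...,2]-zt)<4)&near(P,xy,100))
E
python3 - <<'E'
from h import *
d=load("wrist17");s,M=st();r=plrect(d,(612,-91));print(r);delta({"position":np.array([*r["c"],0])},M,(612.55,-90.35))
E
```

```text
t 26.6 pos [611.1 -91.2 107.5] toolx -81.28 F [ 0.1 -0.4 -2.3] w 8.9 j [ 0.11  0.46 -0.15 -0.   -0.96  0.04]
{'c': [611.5, -91.1], 'size': [161.2, 51.1], 'ang': 8.69, 'z': 119.0, 'mean': [612.1, -95.3], 'n': 28891}
tool delta/250 [-0.0023 -0.0046 -0.    ]
```

Request:
play_rows --targets '[{"tx": -0.002, "ty": -0.003, "tz": 0.07, "spin": 0, "gripper": 1}, {"tx": -0.002, "ty": -0.003, "tz": 0.13, "spin": 0, "gripper": 1}, {"tx": -0.002, "ty": -0.003, "tz": 0.13, "spin": 0, "gripper": 1}, {"tx": -0.002, "ty": -0.003, "tz": 0.13, "spin": 0, "gripper": 1}]'

```text
clock: 27.1
position: [612.8, -90.1, 75.5]
ee_rot: [0.76, -0.65, 0.0, 0.0]
contact_force: [0.4, -0.6, -0.7]
gripper_width: 8.8
```

```bash
python3 - <<'E'
from h import *
d=snap("wrist","18");s,M=st();r=plrect(d,(612,-91));print(r);delta({"position":np.array([*r["c"],0])},M,(612.55,-90.35))
E
```

```text
t 27.15 pos [613.1 -90.   75.9] toolx -81.08 F [-0.1  0.9 -0.9] w 8.9 j [ 0.12  0.5  -0.18  0.   -0.89  0.04]
{'c': [613.4, -89.9], 'size': [161.2, 51.2], 'ang': 8.85, 'z': 87.2, 'mean': [614.0, -94.0], 'n': 28807}
tool delta/250 [ 0.0013  0.0036 -0.    ]
```

View pics/wrist18.png

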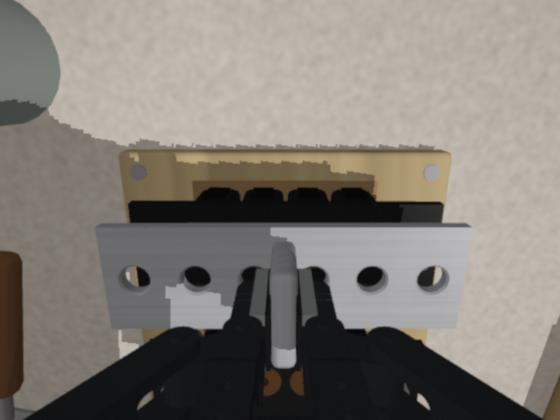

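```bash
python3 - <<'E'
from h import *
d=load("wrist18");f=d["frame"][...,::-1]
a=cv2.resize(f[240:310,90:180],None,fx=4,fy=4,interpolation=cv2.INTER_CUBIC);b=cv2.resize(f[240:310,390:480],None,fx=4,fy=4,interpolation=cv2.INTER_CUBIC)
cv2.imwrite("pics/w18z.png",np.hstack([a,b]))
print(proj(d,[(547.3,-100.4,75),(677.8,-80.3,75)]),plholes(d,None))
E
```

```text
zt 87.2 px [[137.8, 276.0], [429.5, 275.7]] n 4 
 [[ 677.4  -81.7   87.2]
 [ 550.  -101.7   87.2]] len 129.0 ang 8.94 mid [613.7 -91.7  87.2]
[[424.72302193 266.88778383]
 [146.3005844  266.36614876]] [[ 677.38165881  -81.67581983   87.22313771]
 [ 549.97185236 -101.70933617   87.22313771]]
```

View pics/w18z.png

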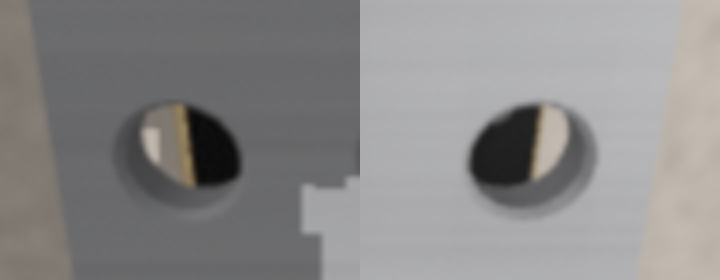

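```bash
python3 - <<'E'
from h import *
d=load("wrist18");q=ray(d,[(134.5,280),(433.5,279.5)],87.2);print(q.round(1),q.mean(0).round(2),np.hypot(*(q[0]-q[1])[:2]))
P=cloud(d)
for uv in((423,267),(422,270),(426,268),(428,270),(148,268),(146,270)):print(uv,P[uv[1],uv[0]].round(1))
E
```

```text
[[ 678.8  -79.4   87.2]
 [ 547.7 -100.1   87.2]] [613.24 -89.78  87.2 ] 132.69489118169733
(423, 267) [ 553.5 -105.    86.4]
(422, 270) [538.3 -89.8  54.6]
(426, 268) [ 546.6 -100.    75.2]
(428, 270) [535.2 -90.3  54.6]
(148, 268) [673.2 -86.   86.8]
(146, 270) [674.1 -84.8  86.6]
```

Request:
play_rows --targets '[{"tx": 0.002, "ty": 0.003, "tz": 0.02, "spin": 0.002, "gripper": 1}, {"tx": 0.002, "ty": 0.003, "tz": 0.04, "spin": 0.002, "gripper": 1}, {"tx": 0.002, "ty": 0.003, "tz": 0.06, "spin": 0.002, "gripper": 1}, {"tx": 0.002, "ty": 0.003, "tz": 0.06, "spin": 0.002, "gripper": 1}]'

```text
clock: 27.65
position: [611.5, -90.7, 60.0]
ee_rot: [0.759, -0.651, -0.0, 0.0]
contact_force: [0.0, -0.6, -1.7]
gripper_width: 9.0
```

```bash
python3 - <<'E'
from h import *
d=snap("wrist","19");s,M=st();r=plrect(d,(612,-91));print(r)
E
```

```text
t 27.7 pos [611.9 -90.7  60.4] toolx -81.18 F [-0.3  0.7 -1.5] w 9.3 j [ 0.11  0.51 -0.2   0.   -0.86  0.04]
{'c': [612.3, -90.5], 'size': [161.5, 51.6], 'ang': 9.0, 'z': 71.7, 'mean': [612.8, -94.6], 'n': 29513}
```

View pics/wrist19.png

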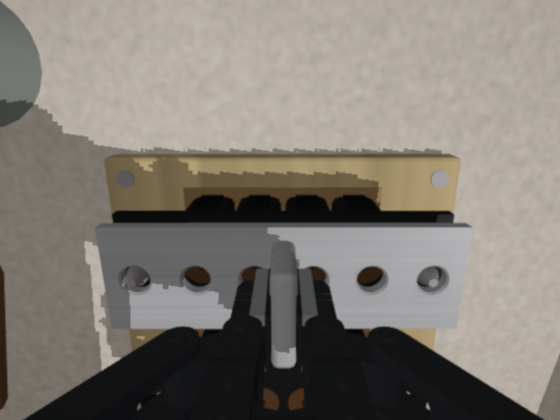

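Dowel tips are up through both locating holes at about (135,283) and (433,283), with no contact force. Pressing home.

Request:
play_rows --targets '[{"tx": 0, "ty": 0, "tz": 0.02, "spin": 0, "gripper": 1}, {"tx": 0, "ty": 0, "tz": 0.035, "spin": 0, "gripper": 1}, {"tx": 0, "ty": 0, "tz": 0.044, "spin": 0, "gripper": 1}, {"tx": 0, "ty": 0, "tz": 0.046, "spin": 0, "gripper": 1}, {"tx": 0, "ty": 0, "tz": 0.046, "spin": 0, "gripper": 1}]'

```text
clock: 28.32
position: [612.0, -90.6, 49.2]
ee_rot: [0.759, -0.651, 0.0, -0.0]
contact_force: [-0.1, 0.8, -1.2]
gripper_width: 8.7
```

```bash
python3 - <<'E'
from h import *
d=snap("wrist","20");s,M=st();r=plrect(d,(612,-91));print(r)
E
```

```text
t 28.38 pos [612.1 -90.6  49.3] toolx -81.18 F [-0.3  1.8 -1.2] w 8.8 j [ 0.11  0.53 -0.21  0.   -0.84  0.04]
{'c': [612.6, -90.5], 'size': [161.1, 51.1], 'ang': 8.83, 'z': 60.9, 'mean': [613.2, -94.8], 'n': 28613}
```

View pics/wrist20.png

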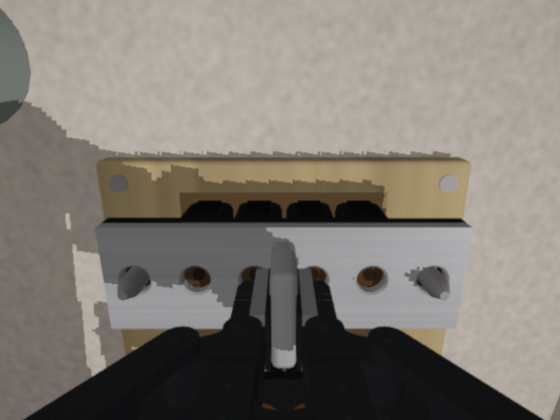

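Request:
play_rows --targets '[{"tx": 0, "ty": 0, "tz": 0.006, "spin": 0, "gripper": 1}, {"tx": 0, "ty": 0, "tz": 0.006, "spin": 0, "gripper": 1}, {"tx": 0, "ty": 0, "tz": 0.004, "spin": 0, "gripper": 0.3}, {"tx": 0, "ty": 0, "tz": 0.004, "spin": 0, "gripper": 0.3}, {"tx": 0, "ty": 0, "tz": 0, "spin": 0, "gripper": 0.3}, {"tx": 0, "ty": 0, "tz": -0.1, "spin": 0, "gripper": 0.3}, {"tx": 0, "ty": 0, "tz": -0.3, "spin": 0, "gripper": 0.3}, {"tx": 0.1, "ty": 0, "tz": -0.5, "spin": 0, "gripper": -0.5}, {"tx": 0.3, "ty": -0.02, "tz": -0.5, "spin": 0, "gripper": -1}, {"tx": 0.5, "ty": -0.04, "tz": -0.5, "spin": 0, "gripper": -1}, {"tx": 0.61, "ty": -0.04, "tz": -0.5, "spin": 0, "gripper": -1}, {"tx": 0.61, "ty": -0.04, "tz": -0.5, "spin": 0, "gripper": -1}]'

```text
clock: 29.88
position: [645.0, -241.8, 173.3]
ee_rot: [0.758, -0.652, -0.0, 0.0]
contact_force: [0.5, -0.3, 0.3]
gripper_width: 85.2
```

```bash
python3 - <<'E'
from h import *
d=snap("wrist","21");s,M=st();snap("scene","21")
P=cloud(d);z=P[...,2]
m=near(P,(650,-278),60)&(z>63)&(z<76);Q=P[m];c=cv2.minEnclosingCircle(Q[:,:2].astype(np.float32));print("core",c,np.median(Q[:,2]),m.sum())
m=near(P,(650,-278),60)&(z>37)&(z<46);Q=P[m];c=cv2.minEnclosingCircle(Q[:,:2].astype(np.float32));print("roll",c,np.median(Q[:,2]),m.sum())
m=near(P,(650,-278),70)&(z>8)&(z<15);Q=P[m];c=cv2.minEnclosingCircle(Q[:,:2].astype(np.float32));print("base",c,np.median(Q[:,2]),m.sum())
E
```

```text
t 29.93 pos [ 644.9 -240.5  173.5] toolx -81.28 F [0.4 0.8 1.1] w 85.3 j [-0.12  0.52  0.13 -0.   -1.18  0.28]
core ((653.3414306640625, -275.7317810058594), 18.91109848022461) 71.36989355775023 1809
roll ((653.3663940429688, -275.6701354980469), 29.993547439575195) 41.458448840312 2258
base ((653.19970703125, -275.794189453125), 57.8218879699707) 11.492558385618395 9662
```

View pics/wrist21.png

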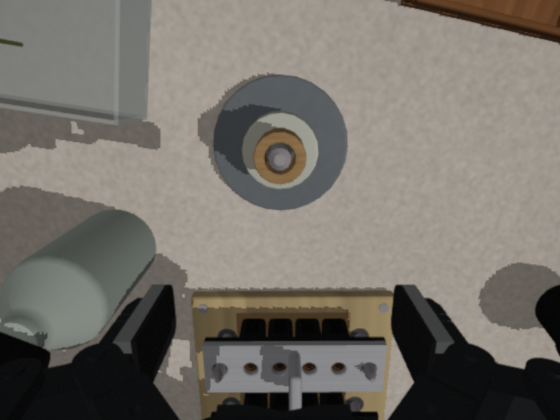

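View pics/scene21.png

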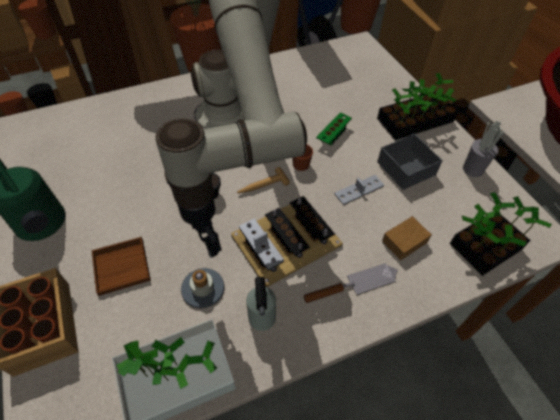

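Request:
play_rows --targets '[{"tx": 0.143, "ty": -0.012, "tz": 0.05, "spin": 0, "gripper": -1}, {"tx": 0.143, "ty": -0.012, "tz": 0.25, "spin": 0, "gripper": -1}, {"tx": 0.143, "ty": -0.012, "tz": 0.45, "spin": 0, "gripper": -1}, {"tx": 0.143, "ty": -0.012, "tz": 0.56, "spin": 0, "gripper": -1}, {"tx": 0.143, "ty": -0.012, "tz": 0.598, "spin": 0, "gripper": -1}, {"tx": 0.143, "ty": -0.012, "tz": 0.598, "spin": 0, "gripper": -1}, {"tx": 0.143, "ty": -0.012, "tz": 0.598, "spin": 0, "gripper": 1}, {"tx": 0.143, "ty": -0.012, "tz": 0.598, "spin": 0, "gripper": 1}, {"tx": 0.143, "ty": -0.012, "tz": 0.598, "spin": 0, "gripper": 1}, {"tx": 0.143, "ty": -0.012, "tz": 0.598, "spin": 0, "gripper": 1}, {"tx": 0.143, "ty": -0.012, "tz": 0.598, "spin": 0, "gripper": 1}, {"tx": 0.143, "ty": -0.012, "tz": 0.598, "spin": 0, "gripper": 1}]'

```text
clock: 31.48
position: [654.5, -274.9, 26.1]
ee_rot: [0.76, -0.65, 0.001, -0.0]
contact_force: [-0.1, 1.1, 6.8]
gripper_width: 35.6
```

```bash
python3 - <<'E'
from h import *
d=snap("wrist","22");s,M=st()
# bin
for n in("scene21","side0"):
    e=load(n);P=cloud(e);z=P[...,2];print(n,rect(P,near(P,(490,471),110)&(z>58)&(z<80)))
e=load("scene21");P=cloud(e);z=P[...,2];print("tray",rect(P,near(P,(501,-468),110)&(z>13)&(z<25)))
e=load("scene0");P=cloud(e);z=P[...,2];print("tray",rect(P,near(P,(501,-468),110)&(z>13)&(z<25)))
E
```

```text
t 31.52 pos [ 654.5 -274.9   26.1] toolx -81.16 F [-0.2  0.8  5.4] w 35.3 j [-0.17  0.68  0.03  0.   -0.92  0.32]
scene21 {'c': [508.6, 523.6], 'size': [88.2, 176.5], 'ang': 149.35, 'z': 66.8, 'mean': [510.8, 521.6], 'n': 223}
side0 {'c': [488.5, 474.6], 'size': [142.1, 141.9], 'ang': 5.48, 'z': 67.2, 'mean': [485.7, 478.9], 'n': 1358}
tray {'c': [567.6, -475.4], 'size': [51.6, 8.7], 'ang': 89.02, 'z': 19.3, 'mean': [568.7, -475.7], 'n': 71}
tray {'c': [432.6, -497.5], 'size': [12.2, 63.5], 'ang': 92.41, 'z': 19.4, 'mean': [433.8, -498.4], 'n': 79}
```

View pics/wrist22.png

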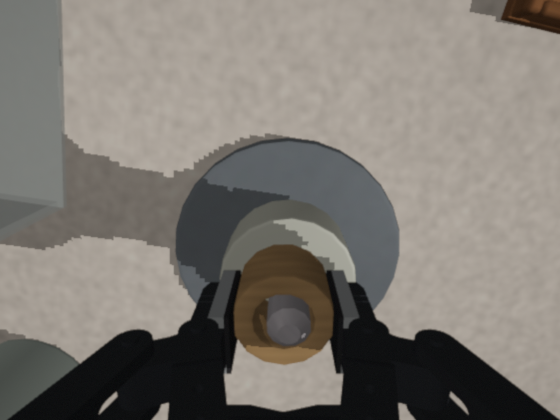

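Request:
play_rows --targets '[{"tx": 0, "ty": 0, "tz": -0.15, "spin": 0, "gripper": 1}, {"tx": 0, "ty": 0, "tz": -0.3, "spin": 0, "gripper": 1}, {"tx": 0, "ty": 0, "tz": -0.5, "spin": 0, "gripper": 1}, {"tx": -0.25, "ty": 0.02, "tz": -0.5, "spin": 0, "gripper": 1}, {"tx": -0.5, "ty": 0.04, "tz": -0.5, "spin": 0, "gripper": 1}, {"tx": -0.75, "ty": 0.05, "tz": -0.5, "spin": 0, "gripper": 1}, {"tx": -1, "ty": 0.06, "tz": -0.5, "spin": 0, "gripper": 1}]'

```text
clock: 32.4
position: [599.5, -28.7, 149.2]
ee_rot: [0.759, -0.651, -0.0, 0.0]
contact_force: [1.0, 0.9, 0.5]
gripper_width: 35.3
```

Request:
play_rows --targets '[{"tx": -0.25, "ty": 0.02, "tz": 0, "spin": 0, "gripper": 1}, {"tx": -0.5, "ty": 0.04, "tz": 0, "spin": 0, "gripper": 1}, {"tx": -0.75, "ty": 0.05, "tz": 0, "spin": 0, "gripper": 1}, {"tx": -1, "ty": 0.07, "tz": 0, "spin": 0, "gripper": 1}]'

```text
clock: 32.9
position: [544.1, 215.1, 149.2]
ee_rot: [0.759, -0.651, -0.0, 0.0]
contact_force: [0.7, -0.0, -0.2]
gripper_width: 35.4
```

Request:
play_rows --targets '[{"tx": -0.25, "ty": 0.02, "tz": 0, "spin": 0, "gripper": 1}, {"tx": -0.5, "ty": 0.04, "tz": 0, "spin": 0, "gripper": 1}, {"tx": -0.75, "ty": 0.05, "tz": 0, "spin": 0, "gripper": 1}, {"tx": -0.9, "ty": 0.07, "tz": 0, "spin": 0, "gripper": 1}, {"tx": -0.9, "ty": 0.07, "tz": 0, "spin": 0, "gripper": 1}, {"tx": -0.9, "ty": 0.07, "tz": 0, "spin": 0, "gripper": 1}]'

```text
clock: 33.65
position: [493.0, 432.3, 148.9]
ee_rot: [0.759, -0.651, -0.0, 0.001]
contact_force: [-0.8, -0.1, -0.4]
gripper_width: 35.7
```

```bash
python3 - <<'E'
from h import *
d=snap("wrist","23");s,M=st();P=cloud(d);z=P[...,2];print(rect(P,near(P,(488,474),110)&(z>58)&(z<80)))
delta(s,M,(488.5,474.6))
E
```

```text
t 33.7 pos [493.3 431.8 149.3] toolx -81.24 F [-0.4 -0.6 -0.3] w 35.5 j [ 0.97  0.48  0.   -0.   -1.09 -0.81]
{'c': [492.3, 465.0], 'size': [140.3, 117.8], 'ang': 5.44, 'z': 68.8, 'mean': [499.9, 435.4], 'n': 4232}
tool delta/250 [-1.72e-01 -6.90e-03 -1.00e-04]
```

View pics/wrist23.png

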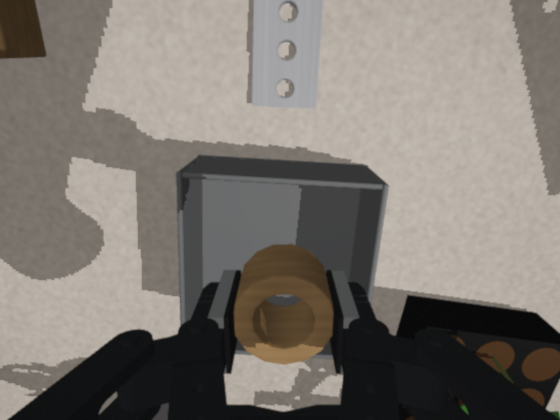

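Request:
play_rows --targets '[{"tx": -0.16, "ty": -0.007, "tz": 0.1, "spin": 0, "gripper": 1}, {"tx": -0.16, "ty": -0.007, "tz": 0.3, "spin": 0, "gripper": 1}, {"tx": -0.16, "ty": -0.007, "tz": 0.48, "spin": 0, "gripper": 1}, {"tx": -0.16, "ty": -0.007, "tz": 0.48, "spin": 0, "gripper": 1}, {"tx": -0.16, "ty": -0.007, "tz": 0.48, "spin": 0, "gripper": -0.3}, {"tx": -0.16, "ty": -0.007, "tz": 0.48, "spin": 0, "gripper": -0.3}, {"tx": -0.16, "ty": -0.007, "tz": 0.48, "spin": 0, "gripper": -0.3}, {"tx": -0.16, "ty": -0.007, "tz": 0.3, "spin": 0, "gripper": -0.3}, {"tx": -0.16, "ty": -0.007, "tz": 0, "spin": 0, "gripper": -0.3}, {"tx": -0.16, "ty": -0.007, "tz": 0, "spin": 0, "gripper": -1}]'

```text
clock: 34.95
position: [491.1, 475.2, 157.0]
ee_rot: [0.76, -0.65, -0.0, -0.006]
contact_force: [0.0, 0.1, -0.9]
gripper_width: 71.9
```

```bash
python3 - <<'E'
from h import *
d=snap("wrist","24");s,M=st();P=cloud(d);z=P[...,2]
print("plate",rect(P,near(P,(511,283),100)&(z>3)&(z<10)))
m=near(P,(488.5,474),62)&(z>8)&(z<60);print(m.sum(),np.median(P[m],0),P[m].max(0))
E
```

```text
t 35.0 pos [490.6 474.8 156.2] toolx -81.14 F [-0.1  0.3  0.5] w 78.6 j [ 1.01  0.52  0.08  0.   -1.12 -0.85]
plate {'c': [505.1, 349.3], 'size': [50.0, 32.1], 'ang': 6.49, 'z': 5.6, 'mean': [504.8, 349.1], 'n': 2836}
1608 [492.59058427 471.67563227  32.89108907] [511.03092109 491.51965915  35.79390672]
```

View pics/wrist24.png

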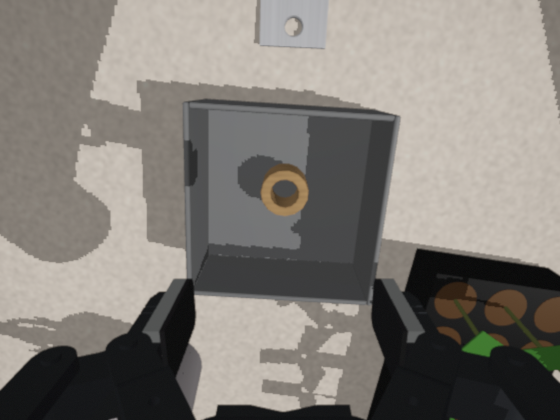

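Request:
play_rows --targets '[{"tx": 0.2, "ty": 0.01, "tz": 0, "spin": -0.2, "gripper": -1}, {"tx": 0.4, "ty": 0.02, "tz": 0, "spin": -0.4, "gripper": -1}, {"tx": 0.6, "ty": 0.03, "tz": 0, "spin": -0.6, "gripper": -1}, {"tx": 0.76, "ty": 0.03, "tz": 0, "spin": -0.8, "gripper": -1}, {"tx": 0.76, "ty": 0.03, "tz": 0, "spin": -1, "gripper": -1}]'

```text
clock: 35.62
position: [510.1, 280.7, 149.1]
ee_rot: [0.951, -0.31, -0.001, 0.001]
contact_force: [-0.7, 1.5, -0.3]
gripper_width: 85.5
```

Request:
play_rows --targets '[{"tx": 0, "ty": 0, "tz": 0, "spin": -0.2, "gripper": -1}, {"tx": 0, "ty": 0, "tz": 0, "spin": -0.4, "gripper": -1}, {"tx": 0, "ty": 0, "tz": 0, "spin": -0.6, "gripper": -1}, {"tx": 0, "ty": 0, "tz": 0, "spin": -0.8, "gripper": -1}, {"tx": 0, "ty": 0, "tz": 0, "spin": -0.94, "gripper": -1}, {"tx": 0, "ty": 0, "tz": 0, "spin": -0.94, "gripper": -1}, {"tx": 0, "ty": 0, "tz": 0, "spin": -0.94, "gripper": -1}]'

```text
clock: 36.5
position: [510.4, 283.7, 149.3]
ee_rot: [0.999, 0.053, -0.0, 0.0]
contact_force: [-0.2, 0.6, -0.5]
gripper_width: 85.3
```

```bash
python3 - <<'E'
from h import *
d=snap("wrist","25");s,M=st();P=cloud(d);z=P[...,2]
p=rect(P,near(P,(511,283),100)&(z>3)&(z<10));print("plate",p)
r=rect(P,near(P,(511,283),50)&(z>33)&(z<47));print("fin",r);delta(s,M,p["c"],-7)
E
```

```text
t 36.55 pos [510.5 283.7 149.4] toolx 6.04 F [1.4 0.3 0.1] w 85.4 j [ 0.78  0.37 -0.19 -0.   -1.02  0.89]
plate {'c': [512.8, 285.7], 'size': [50.5, 160.6], 'ang': 96.09, 'z': 5.5, 'mean': [513.9, 285.7], 'n': 9460}
fin {'c': [512.9, 285.9], 'size': [39.9, 9.3], 'ang': 6.14, 'z': 39.1, 'mean': [513.9, 285.9], 'n': 654}
tool delta/250 [ 0.0105 -0.0071  0.6256]
```

View pics/wrist25.png

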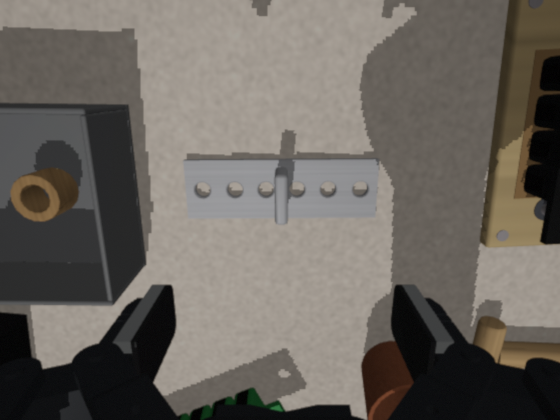

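Request:
play_rows --targets '[{"tx": 0.009, "ty": -0.007, "tz": 0.2, "spin": 0, "gripper": -1}, {"tx": 0.009, "ty": -0.007, "tz": 0.4, "spin": 0, "gripper": -1}, {"tx": 0.009, "ty": -0.007, "tz": 0.56, "spin": 0, "gripper": -1}, {"tx": 0.009, "ty": -0.007, "tz": 0.624, "spin": 0, "gripper": -1}, {"tx": 0.009, "ty": -0.007, "tz": 0.624, "spin": 0, "gripper": -1}, {"tx": 0.009, "ty": -0.007, "tz": 0.624, "spin": 0, "gripper": 1}, {"tx": 0.009, "ty": -0.007, "tz": 0.624, "spin": 0, "gripper": 1}, {"tx": 0.009, "ty": -0.007, "tz": 0.624, "spin": 0, "gripper": 1}, {"tx": 0.009, "ty": -0.007, "tz": 0.624, "spin": 0, "gripper": 1}, {"tx": 0.009, "ty": -0.007, "tz": 0.624, "spin": 0, "gripper": 1}, {"tx": 0.009, "ty": -0.007, "tz": 0.624, "spin": 0, "gripper": 1}, {"tx": 0.009, "ty": -0.007, "tz": 0.624, "spin": 0, "gripper": 1}]'

```text
clock: 38.05
position: [513.0, 286.1, -5.6]
ee_rot: [0.999, 0.054, 0.0, -0.0]
contact_force: [-1.7, -0.3, 5.4]
gripper_width: 9.0
```

Request:
play_rows --targets '[{"tx": 0, "ty": 0, "tz": -0.2, "spin": 0, "gripper": 1}, {"tx": 0, "ty": 0, "tz": -0.44, "spin": 0, "gripper": 1}, {"tx": 0.04, "ty": 0.17, "tz": -0.46, "spin": 0.2, "gripper": 1}, {"tx": 0.08, "ty": 0.34, "tz": -0.46, "spin": 0.4, "gripper": 1}, {"tx": 0.12, "ty": 0.5, "tz": -0.46, "spin": 0.6, "gripper": 1}, {"tx": 0.16, "ty": 0.68, "tz": -0.46, "spin": 0.8, "gripper": 1}, {"tx": 0.205, "ty": 0.86, "tz": -0.46, "spin": 1, "gripper": 1}, {"tx": 0.205, "ty": 0.86, "tz": -0.46, "spin": 1, "gripper": 1}]'

```text
clock: 39.05
position: [586.4, 74.6, 107.4]
ee_rot: [0.942, -0.335, -0.001, 0.001]
contact_force: [-0.8, 0.8, -1.9]
gripper_width: 8.9
```

Request:
play_rows --targets '[{"tx": 0, "ty": 0, "tz": 0, "spin": 0.2, "gripper": 1}, {"tx": 0, "ty": 0, "tz": 0, "spin": 0.4, "gripper": 1}, {"tx": 0, "ty": 0, "tz": 0, "spin": 0.6, "gripper": 1}, {"tx": 0, "ty": 0, "tz": 0, "spin": 0.8, "gripper": 1}, {"tx": 0, "ty": 0, "tz": 0, "spin": 0.938, "gripper": 1}, {"tx": 0, "ty": 0, "tz": 0, "spin": 0.938, "gripper": 1}, {"tx": 0, "ty": 0, "tz": 0, "spin": 0.938, "gripper": 1}]'

```text
clock: 39.92
position: [586.2, 78.0, 108.3]
ee_rot: [0.761, -0.649, -0.0, 0.0]
contact_force: [0.3, 0.5, -1.2]
gripper_width: 9.2
```

```bash
python3 - <<'E'
from h import *
d=snap("wrist","26");s,M=st();r=plrect(d,(586,77));print(r);delta({"position":np.array([*r["c"],0])},M,(586.7,77.6))
for o in dowels(d):print(o)
E
```

```text
t 39.98 pos [586.3  77.8 108.4] toolx -80.99 F [-0.1 -0.3 -0.9] w 9.1 j [ 0.41  0.42 -0.22 -0.   -0.93 -0.25]
{'c': [586.6, 79.5], 'size': [161.5, 51.4], 'ang': 9.05, 'z': 119.4, 'mean': [587.2, 75.0], 'n': 28427}
tool delta/250 [0.0076 0.0008 0.    ]
([601.8, -6.1, 73.5], [132, 27, 309, 100, 29183])
([600.7, 75.0, 60.4], [149, 185, 272, 40, 10476])
```

View pics/wrist26.png

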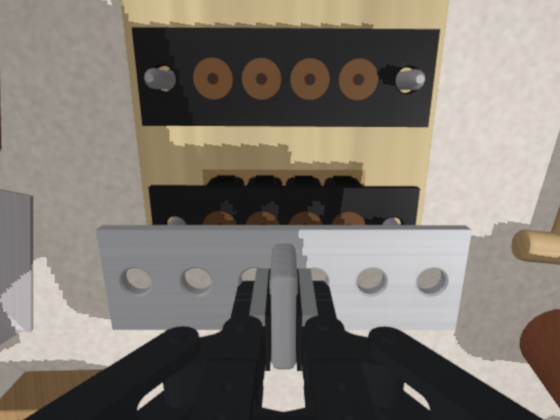

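Request:
play_rows --targets '[{"tx": 0.006, "ty": 0.001, "tz": 0.07, "spin": 0.006, "gripper": 1}, {"tx": 0.006, "ty": 0.001, "tz": 0.132, "spin": 0.006, "gripper": 1}, {"tx": 0.006, "ty": 0.001, "tz": 0.132, "spin": 0.006, "gripper": 1}, {"tx": 0.006, "ty": 0.001, "tz": 0.132, "spin": 0.006, "gripper": 1}]'

```text
clock: 40.48
position: [587.0, 76.1, 76.0]
ee_rot: [0.759, -0.652, 0.0, -0.0]
contact_force: [0.0, -0.4, -2.3]
gripper_width: 9.0
```

```bash
python3 - <<'E'
from h import *
d=snap("wrist","27");s,M=st();r=plrect(d,(586,77));print(r);delta({"position":np.array([*r["c"],0])},M,(586.7,77.6))
f=d["frame"][...,::-1]
a=cv2.resize(f[240:310,90:180],None,fx=4,fy=4,interpolation=cv2.INTER_CUBIC);b=cv2.resize(f[240:310,390:480],None,fx=4,fy=4,interpolation=cv2.INTER_CUBIC)
cv2.imwrite("pics/w27z.png",np.hstack([a,b]))
print(proj(d,[(521.4,67.6,75),(651.9,87.6,75)]))
E
```

```text
t 40.52 pos [587.1  76.2  76.3] toolx -81.34 F [ 0.4  0.2 -1.5] w 9.4 j [ 0.4   0.46 -0.25  0.   -0.86 -0.25]
{'c': [587.3, 77.5], 'size': [160.9, 51.4], 'ang': 8.66, 'z': 87.1, 'mean': [588.0, 73.2], 'n': 28425}
tool delta/250 [-0.0008  0.0023 -0.    ]
[[423.62304017 269.43132244]
 [146.76932106 269.69148661]]
```

View pics/w27z.png

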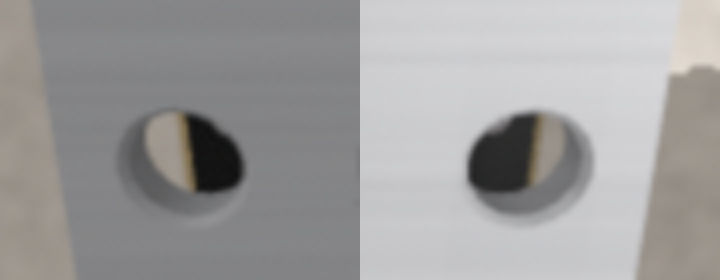

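Request:
play_rows --targets '[{"tx": 0, "ty": 0.002, "tz": 0.02, "spin": 0, "gripper": 1}, {"tx": 0, "ty": 0.002, "tz": 0.04, "spin": 0, "gripper": 1}, {"tx": 0, "ty": 0.002, "tz": 0.06, "spin": 0, "gripper": 1}, {"tx": 0, "ty": 0.002, "tz": 0.06, "spin": 0, "gripper": 1}]'

```text
clock: 41.02
position: [585.7, 75.8, 60.1]
ee_rot: [0.758, -0.652, -0.0, 0.001]
contact_force: [0.2, 0.9, -1.5]
gripper_width: 9.2
```

```bash
python3 - <<'E'
from h import *
d=snap("wrist","28");s,M=st();r=plrect(d,(586,77));print(r)
f=d["frame"][...,::-1]
a=cv2.resize(f[240:310,90:180],None,fx=4,fy=4,interpolation=cv2.INTER_CUBIC);b=cv2.resize(f[240:310,390:480],None,fx=4,fy=4,interpolation=cv2.INTER_CUBIC)
cv2.imwrite("pics/w28z.png",np.hstack([a,b]))
E
```

```text
t 41.08 pos [586.   75.9  60.4] toolx -81.36 F [ 0.2  0.3 -1.5] w 8.8 j [ 0.4   0.48 -0.27  0.   -0.83 -0.25]
{'c': [586.1, 77.2], 'size': [161.2, 51.4], 'ang': 8.63, 'z': 71.2, 'mean': [586.6, 73.0], 'n': 29074}
```

View pics/w28z.png

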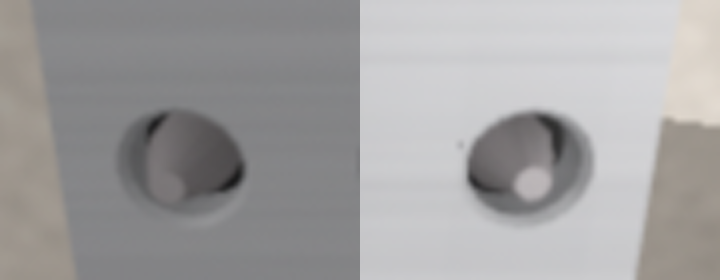

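Request:
play_rows --targets '[{"tx": 0, "ty": 0, "tz": 0.02, "spin": 0, "gripper": 1}, {"tx": 0, "ty": 0, "tz": 0.035, "spin": 0, "gripper": 1}, {"tx": 0, "ty": 0, "tz": 0.046, "spin": 0, "gripper": 1}, {"tx": 0, "ty": 0, "tz": 0.05, "spin": 0, "gripper": 1}, {"tx": 0, "ty": 0, "tz": 0.05, "spin": 0, "gripper": 1}, {"tx": 0, "ty": 0, "tz": 0.05, "spin": 0, "gripper": 1}]'

```text
clock: 41.82
position: [585.9, 75.9, 49.4]
ee_rot: [0.758, -0.652, 0.0, 0.0]
contact_force: [-3.0, -0.3, 5.1]
gripper_width: 8.9
```

```bash
python3 - <<'E'
from h import *
d=snap("wrist","29");s,M=st();r=plrect(d,(586,77));print(r)
E
```

```text
t 41.88 pos [585.9  75.9  49.4] toolx -81.34 F [-3.2  0.4  4.6] w 8.6 j [ 0.4   0.49 -0.28  0.   -0.8  -0.25]
{'c': [586.1, 77.4], 'size': [161.1, 51.5], 'ang': 8.53, 'z': 60.5, 'mean': [586.9, 72.8], 'n': 28095}
```

View pics/wrist29.png

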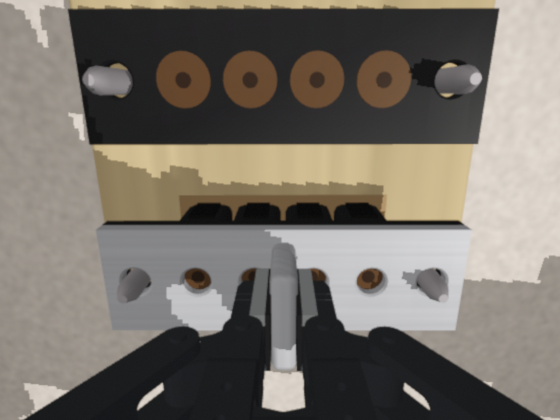

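Request:
play_rows --targets '[{"tx": 0, "ty": 0, "tz": 0, "spin": 0, "gripper": 0.3}, {"tx": 0, "ty": 0, "tz": -0.002, "spin": 0, "gripper": 0.3}, {"tx": 0, "ty": 0, "tz": -0.002, "spin": 0, "gripper": 0.3}, {"tx": 0, "ty": 0, "tz": -0.1, "spin": 0, "gripper": 0.3}, {"tx": 0, "ty": 0, "tz": -0.3, "spin": 0, "gripper": 0.3}, {"tx": 0.1, "ty": 0, "tz": -0.5, "spin": 0, "gripper": -0.5}, {"tx": 0.35, "ty": -0.01, "tz": -0.5, "spin": 0, "gripper": -1}, {"tx": 0.6, "ty": -0.02, "tz": -0.5, "spin": 0, "gripper": -1}, {"tx": 0.8, "ty": -0.03, "tz": -0.5, "spin": 0, "gripper": -1}]'

```text
clock: 43.0
position: [623.7, -122.8, 173.3]
ee_rot: [0.758, -0.652, 0.0, -0.0]
contact_force: [0.9, 0.6, -0.5]
gripper_width: 85.1
```

Request:
play_rows --targets '[{"tx": 0.25, "ty": -0.01, "tz": 0, "spin": 0, "gripper": -1}, {"tx": 0.49, "ty": -0.013, "tz": 0, "spin": 0, "gripper": -1}, {"tx": 0.49, "ty": -0.013, "tz": 0, "spin": 0, "gripper": -1}, {"tx": 0.49, "ty": -0.013, "tz": 0, "spin": 0, "gripper": -1}]'

```text
clock: 43.5
position: [644.8, -241.3, 172.6]
ee_rot: [0.758, -0.652, -0.0, 0.0]
contact_force: [0.1, 0.7, -0.6]
gripper_width: 85.6
```

```bash
python3 - <<'E'
from h import *
d=snap("wrist","30");s,M=st();snap("scene","30")
P=cloud(d);z=P[...,2]
m=near(P,(650,-278),60)&(z>37)&(z<46);Q=P[m];c=cv2.minEnclosingCircle(Q[:,:2].astype(np.float32));print("roll",c,np.median(Q[:,2]),m.sum())
delta(s,M,c[0],-1)
E
```

```text
t 43.55 pos [ 645.  -240.5  173. ] toolx -81.33 F [ 0.1 -0.4  0.4] w 85.1 j [-0.12  0.52  0.13 -0.   -1.18  0.27]
roll ((653.335205078125, -275.7364501953125), 29.863710403442383) 41.49301237700658 3914
tool delta/250 [ 0.1445 -0.0121  0.6959]
```

View pics/scene30.png

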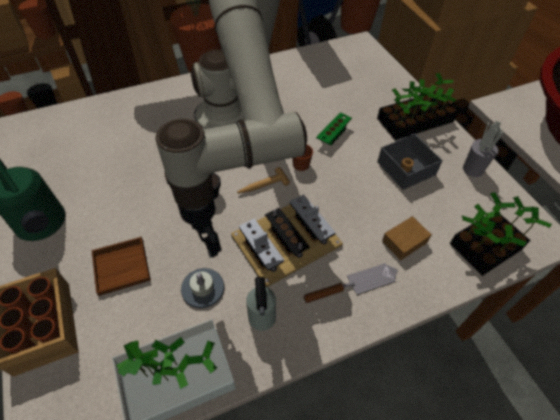

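Request:
play_rows --targets '[{"tx": 0.144, "ty": -0.012, "tz": 0.05, "spin": 0, "gripper": -1}, {"tx": 0.144, "ty": -0.012, "tz": 0.25, "spin": 0, "gripper": -1}, {"tx": 0.144, "ty": -0.012, "tz": 0.45, "spin": 0, "gripper": -1}, {"tx": 0.144, "ty": -0.012, "tz": 0.62, "spin": 0, "gripper": -1}, {"tx": 0.144, "ty": -0.012, "tz": 0.7, "spin": 0, "gripper": -1}, {"tx": 0.144, "ty": -0.012, "tz": 0.7, "spin": 0, "gripper": -1}, {"tx": 0.144, "ty": -0.012, "tz": 0.7, "spin": 0, "gripper": 1}, {"tx": 0.144, "ty": -0.012, "tz": 0.7, "spin": 0, "gripper": 1}, {"tx": 0.144, "ty": -0.012, "tz": 0.7, "spin": 0, "gripper": 1}, {"tx": 0.144, "ty": -0.012, "tz": 0.7, "spin": 0, "gripper": 1}, {"tx": 0.144, "ty": -0.012, "tz": 0.7, "spin": 0, "gripper": 1}]'

```text
clock: 44.98
position: [655.5, -276.9, 1.4]
ee_rot: [0.759, -0.652, 0.002, -0.001]
contact_force: [0.4, 2.1, 7.4]
gripper_width: 56.8
```

```bash
python3 - <<'E'
from h import *
s,M=st()
# tray from scene30: brown colour, rays at rim height 20
d=load("scene30");P=cloud(d);z=P[...,2];hsv=cv2.cvtColor(d["frame"],cv2.COLOR_RGB2HSV)
m=near(P,(500,-468),110)&(z>-2)&(z<30)&(hsv[...,1]>110);print(rect(P,m))
d=load("side0");P=cloud(d);z=P[...,2];hsv=cv2.cvtColor(d["frame"],cv2.COLOR_RGB2HSV)
m=near(P,(500,-468),110)&(z>-2)&(z<30)&(hsv[...,1]>110);print(rect(P,m))
E
```

```text
t 44.98 pos [ 655.5 -276.9    1.4] toolx -81.32 F [0.4 2.1 7.4] w 56.8 j [-0.17  0.71  0.01  0.   -0.87  0.32]
{'c': [503.9, -465.0], 'size': [137.2, 141.9], 'ang': 177.23, 'z': 8.5, 'mean': [503.0, -467.9], 'n': 2320}
{'c': [498.0, -464.1], 'size': [146.9, 141.8], 'ang': 86.4, 'z': 8.9, 'mean': [502.4, -466.2], 'n': 936}
```

Request:
play_rows --targets '[{"tx": 0, "ty": 0, "tz": -0.12, "spin": 0, "gripper": 1}, {"tx": 0, "ty": 0, "tz": -0.26, "spin": 0, "gripper": 1}, {"tx": 0, "ty": 0, "tz": -0.46, "spin": 0, "gripper": 1}, {"tx": 0, "ty": 0, "tz": -0.46, "spin": 0, "gripper": 1}, {"tx": 0.15, "ty": 0.17, "tz": -0.46, "spin": 0, "gripper": 1}, {"tx": 0.3, "ty": 0.34, "tz": -0.46, "spin": 0, "gripper": 1}, {"tx": 0.5, "ty": 0.54, "tz": -0.46, "spin": 0, "gripper": 1}, {"tx": 0.656, "ty": 0.716, "tz": -0.46, "spin": 0, "gripper": 1}, {"tx": 0.656, "ty": 0.716, "tz": -0.46, "spin": 0, "gripper": 1}, {"tx": 0.656, "ty": 0.716, "tz": -0.46, "spin": 0, "gripper": 1}]'

```text
clock: 46.22
position: [500.6, -465.5, 112.6]
ee_rot: [0.758, -0.652, -0.0, -0.0]
contact_force: [0.4, -0.7, -2.1]
gripper_width: 57.4
```

```bash
python3 - <<'E'
from h import *
d=snap("wrist","31");s,M=st()
P=cloud(d);z=P[...,2]
for k in range(90,140,4):pass
Q=P[240:330,230:340].reshape(-1,3);print("held",np.nanpercentile(Q[:,2],[2,20,50,80,98]).round(1))
E
```

```text
t 46.27 pos [ 501.4 -464.8  112.7] toolx -81.35 F [ 0.2  0.5 -0.8] w 57.1 j [-0.51  0.56  0.04 -0.   -1.05  0.66]
held [ 18.6 143.3 152.3 152.9 153.7]
```

View pics/wrist31.png

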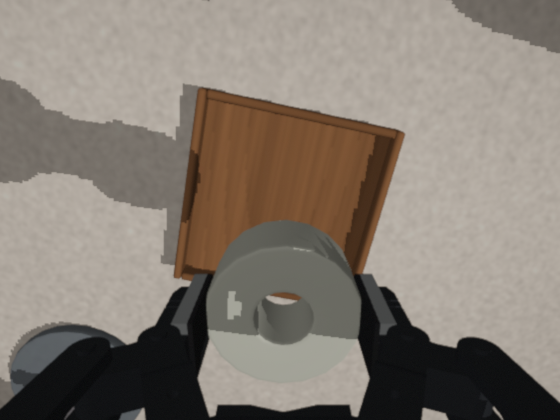

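Request:
play_rows --targets '[{"tx": 0, "ty": 0, "tz": 0.15, "spin": 0, "gripper": 1}, {"tx": 0, "ty": 0, "tz": 0.3, "spin": 0, "gripper": 1}, {"tx": 0, "ty": 0, "tz": 0.42, "spin": 0, "gripper": 1}, {"tx": 0, "ty": 0, "tz": 0.46, "spin": 0, "gripper": 1}, {"tx": 0, "ty": 0, "tz": 0.465, "spin": 0, "gripper": 1}, {"tx": 0, "ty": 0, "tz": 0.465, "spin": 0, "gripper": 1}]'

```text
clock: 47.02
position: [502.5, -465.6, -1.7]
ee_rot: [0.759, -0.651, 0.001, -0.0]
contact_force: [1.2, -0.3, 0.2]
gripper_width: 57.3
```

Request:
play_rows --targets '[{"tx": 0, "ty": 0, "tz": 0, "spin": 0, "gripper": -0.75}, {"tx": 0, "ty": 0, "tz": 0, "spin": 0, "gripper": -0.75}, {"tx": 0, "ty": 0, "tz": 0, "spin": 0, "gripper": -0.75}, {"tx": 0, "ty": 0, "tz": -0.15, "spin": 0, "gripper": -0.75}, {"tx": 0, "ty": 0, "tz": -0.35, "spin": 0, "gripper": -0.75}, {"tx": 0, "ty": 0, "tz": -0.6, "spin": 0, "gripper": -0.75}, {"tx": 0, "ty": 0, "tz": -0.8, "spin": 0, "gripper": -0.75}, {"tx": -0.25, "ty": 0.2, "tz": -0.8, "spin": 0, "gripper": -0.75}, {"tx": -0.25, "ty": 0.2, "tz": -0.8, "spin": 0, "gripper": -0.75}]'

```text
clock: 48.15
position: [439.7, -409.1, 197.6]
ee_rot: [0.758, -0.652, -0.001, -0.0]
contact_force: [0.2, -0.1, 0.3]
gripper_width: 74.7
```

```bash
python3 - <<'E'
from h import *
d=snap("wrist","32");s,M=st();snap("scene","32")
d=snap("side","32")
for n in("wrist32","scene32"):
    e=load(n);P=cloud(e);z=P[...,2]
    m=near(P,(501,-466),75)&(z>30)&(z<42);Q=P[m];print(n,"roll",cv2.minEnclosingCircle(Q[:,:2].astype(np.float32)),np.percentile(Q[:,2],[2,50,98]).round(1))
    A=np.c_[Q[:,:2],np.ones(len(Q))];print("tilt",np.linalg.lstsq(A,Q[:,2],rcond=None)[0][:2])
for n in("side32","scene32"):
    e=load(n);P=cloud(e);z=P[...,2]
    m=near(P,(488,475),75)&(z>8)&(z<55);
    print(n,"bin content",np.median(P[m],0).round(0),m.sum())
    for nm,c in(("bay1",(586.7,77.6)),("bay2",(599.6,-6.4)),("bay3",(612.55,-90.4))):
        lo,hi=(50,58) if nm=="bay2" else (57,66)
        m=near(P,c,95)&(z>lo)&(z<hi);m&=abs(-(P[...,0]-c[0])*.152+(P[...,1]-c[1])*.988)<35
        print(n,nm,rect(P,m))
E
```

```text
t 48.2 pos [ 439.2 -408.7  198. ] toolx -81.37 F [-2.4  1.7 -0.4] w 74.9 j [-0.48  0.35 -0.08 -0.   -1.14  0.63]
wrist32 roll ((502.4722595214844, -464.4168701171875), 29.957719802856445) [33.4 35.5 37.1]
tilt [ 0.00269267 -0.00114995]
scene32 roll ((500.7796630859375, -465.058349609375), 32.671104431152344) [30.7 37.4 41.4]
tilt [-0.01343651 -0.01457444]
side32 bin content [494. 473.  32.] 1832
side32 bay1 {'c': [583.7, 75.4], 'size': [162.9, 57.0], 'ang': 7.66, 'z': 61.6, 'mean': [579.4, 78.9], 'n': 644}
side32 bay2 {'c': [595.7, -10.1], 'size': [160.1, 56.6], 'ang': 9.3, 'z': 55.7, 'mean': [590.1, -5.5], 'n': 488}
side32 bay3 {'c': [608.8, -92.1], 'size': [160.0, 55.8], 'ang': 9.02, 'z': 61.8, 'mean': [605.0, -89.1], 'n': 494}
scene32 bin content [487. 477.  31.] 726
scene32 bay1 {'c': [585.8, 75.9], 'size': [160.4, 53.0], 'ang': 7.92, 'z': 62.0, 'mean': [594.0, 74.5], 'n': 626}
scene32 bay2 {'c': [615.4, 11.0], 'size': [57.6, 16.9], 'ang': 9.65, 'z': 55.7, 'mean': [615.4, 11.2], 'n': 67}
scene32 bay3 {'c': [653.7, -85.3], 'size': [77.9, 50.9], 'ang': 8.34, 'z': 62.1, 'mean': [655.2, -85.5], 'n': 397}
```

View pics/scene32.png

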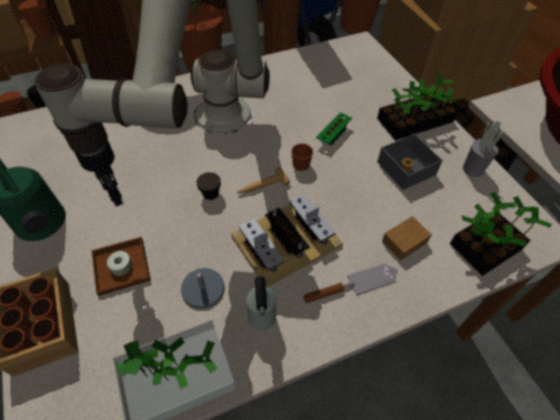

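View pics/side32.png

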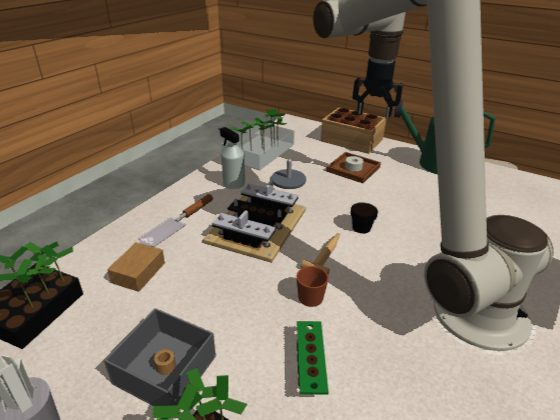

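View pics/wrist32.png

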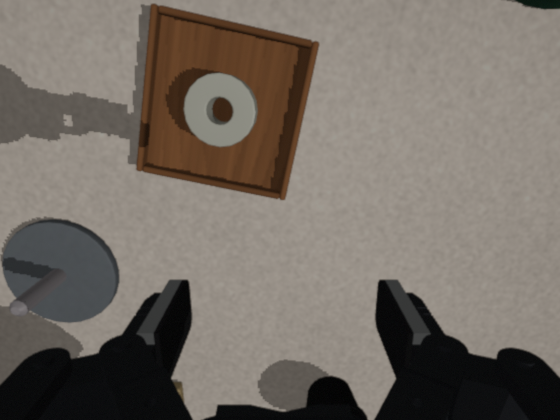

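Request:
play_rows --targets '[{"tx": -0.2, "ty": -0.12, "tz": -0.1, "spin": 0, "gripper": -0.75}, {"tx": -0.4, "ty": -0.25, "tz": -0.2, "spin": 0, "gripper": -0.75}, {"tx": -0.6, "ty": -0.37, "tz": -0.2, "spin": 0, "gripper": -0.75}, {"tx": -0.8, "ty": -0.48, "tz": -0.2, "spin": 0, "gripper": -0.75}]'

```text
clock: 48.8
position: [533.0, -193.9, 247.4]
ee_rot: [0.758, -0.652, 0.001, -0.0]
contact_force: [1.1, -0.1, -0.1]
gripper_width: 74.4
```

Request:
play_rows --targets '[{"tx": -0.2, "ty": -0.12, "tz": 0, "spin": 0, "gripper": -0.75}, {"tx": -0.4, "ty": -0.25, "tz": 0, "spin": 0, "gripper": -0.75}, {"tx": -0.6, "ty": -0.37, "tz": 0, "spin": 0, "gripper": -0.75}, {"tx": -0.74, "ty": -0.4, "tz": 0, "spin": 0, "gripper": -0.75}, {"tx": -0.74, "ty": -0.4, "tz": 0, "spin": 0, "gripper": -0.75}]'

```text
clock: 49.42
position: [603.4, 4.9, 246.3]
ee_rot: [0.76, -0.65, -0.0, 0.0]
contact_force: [-1.0, 0.1, -0.1]
gripper_width: 74.7
```

```bash
python3 - <<'E'
from h import *
d=snap("wrist","33");s,M=st()
P=cloud(d);z=P[...,2]
for nm,c in(("bay1",(586.7,77.6)),("bay2",(599.6,-6.4)),("bay3",(612.55,-90.4))):
    lo,hi=(51,58) if nm=="bay2" else (57,65)
    m=near(P,c,95)&(z>lo)&(z<hi)&(abs(-(P[...,0]-c[0])*.152+(P[...,1]-c[1])*.988)<35)
    Q=P[m];A=np.c_[Q[:,:2],np.ones(len(Q))]
    print(nm,c,rect(P,m),"tilt",np.linalg.lstsq(A,Q[:,2],rcond=None)[0][:2].round(4))
E
```

```text
t 49.48 pos [603.1   3.5 246.5] toolx -81.25 F [-0.5 -0.2 -0.2] w 74.8 j [ 0.27  0.33  0.01  0.   -1.25 -0.12]
bay1 (586.7, 77.6) {'c': [586.3, 77.2], 'size': [160.1, 51.7], 'ang': 8.69, 'z': 60.5, 'mean': [586.3, 75.7], 'n': 6346} tilt [-0.0002  0.0025]
bay2 (599.6, -6.4) {'c': [598.9, -7.0], 'size': [160.5, 50.6], 'ang': 8.76, 'z': 54.7, 'mean': [598.9, -7.8], 'n': 8540} tilt [0.0005 0.0006]
bay3 (612.55, -90.4) {'c': [612.8, -90.5], 'size': [160.4, 49.6], 'ang': 8.8, 'z': 60.5, 'mean': [612.9, -90.8], 'n': 9625} tilt [ 0.0005 -0.0011]
```

View pics/wrist33.png

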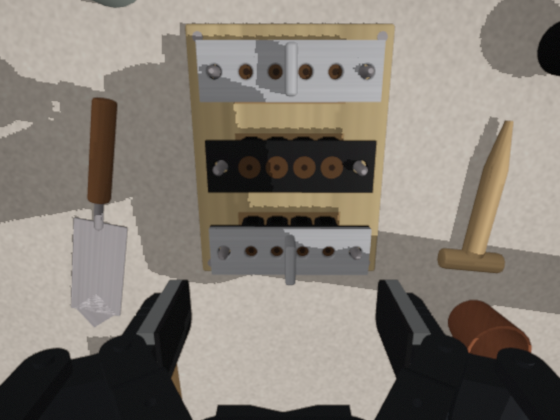

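The last picture shows both plates flat on their strips, with dowels through the end holes at about (213,72)/(367,72) and (222,252)/(355,252). The middle strip is home on its dowels at about (220,168)/(360,168). The arm is clear of everything, so I am handing in.

```bash
python3 -c "
from bench import job_done
print(job_done())"
```

```text
the job is handed in; nothing more can be done
None
```

The bench is set up and handed in at about 49.5 s on the robot's clock; the hand-in gives no verdict.

**What I did:**
- **Strips:** all three were present and are seated on the three dowel pairs.
- **Plates:** the two guide plates are over the strips on the +y and -y pairs.
- **Tape stand:** the bare core is in the scrap tub, and the full roll lies in the tape tray.

**Last checks:**

| Item | Sideways error from seated point | Top height | Tilt (up to) | Turn off the board |
|---|---|---|---|---|
| Middle strip | about 1 mm | 54.7 mm (55 expected) | 0.001 rad | under 0.1° |
| Plates | 0.6 mm or less | 60.5 mm (61 expected) | 0.003 rad | 0.1° or less |
| Roll | about 2 mm from the tray's centre | 35.5 mm (36 expected) | 0.003 rad | – |

- **Covered strips:** the two strips under the plates were measured only when seated, with tops at 54.6 mm.
- **Core:** it was seen standing in the tub, about 5 mm from the centre.
- **Bystanders and the green look-alike:** they look in place in the pictures, but I did not measure them.

**What failed or disagreed:**
- **Fingertips:** they stand about 32 mm farther back from the reported tool point than the text says. The first grasp closed in the air above a strip with no contact. I measured the offset in the camera's depth readings and corrected for it in every later move.
- **Scene and side cameras:** they disagreed with the wrist camera by a few millimetres, and part of the middle and -y rows was hidden from the scene camera. I used the wrist camera for the fits.

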